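Make up two roller-stand kits

ROBOT

A 6-joint arm with a two-finger parallel gripper is mounted at the origin on the work surface. World frame = base frame: x ahead of the robot, y to its left, z up, the work surface at z = 0. Lengths are in m, angles in rad, forces in N, time in s.
With the tool pointing down it reaches from about 0.3 to 0.775 m from the base axis. Payload 14.6 kg.
Tool frame: the origin (TCP) lies at the very end of the fingers, on their centre line; the grasp point (between the pads) lies 19 mm behind it; y points along the fingers, x is the direction in which the jaws open and shut, and the axes are right-handed (so a half turn about y gives the same grasp; the last joint's range is limited). The gripper opens to 94 mm and grips with 3 to 60 N. Pads are 16 mm wide; open, the fingers measure 119 mm over their backs; the gripper's body (75 mm by 177 mm) begins 78 mm behind the grasp point.
Start: joints at [1.238, 0.3, 1.521, -0, 1.321, -0.067], TCP at [0.144, 0.531, 0.205] pointing down, gripper open.
Joint ranges: [-3.03, 3.03], [-0.79, 2.21], [0.23, 2.52], [-1.04, 4.18], [0, 3.07], [-2.55, 2.55]. Speed limits (rad/s): [2.22, 2.22, 2.57, 3.14, 3.14, 3.14].

INTERFACE

Orientations are given as [roll, pitch, yaw] about the fixed x, y, z axes, in that order (R = Rz(yaw) Ry(pitch) Rx(roll)).
In Python, from station import get_obs, cams, hand_in gives the robot as it stands. The module is installed in compiled form; this text tells all that it offers.
- The arm moves only by the tool step_arm, never from a script. Its argument "plan" is a list of rows, each an object with "grip": the closure, from -1 (fully open) to 1 (shut), so that 0 is half open; "slide": the shift along the tool's x, y, z in m, a list of three; "spin": the turn about the tool's y in degrees. A call has 1 to 20 rows; each row shifts and turns the commanded pose from where the row before left it, along the tool's axes as they then stand; what a row does not reach is not made up. A row lasts 1/12 s, in which the tool goes at most 41.7 mm and 7.16 degrees, less where a joint would pass 70% of its speed; a pose out of reach is approached as far as the arm can. A call is refused whole if a number of a shift passes 0.0417 or a number of a turn 7.16, either way. A call with a gripper value outside its range is refused whole. The fingers move at their own pace and stop on an object; "force" is the grip in N (left out, the last holds). Time passes only in rows, so rows that do not move let the fingers close. It gives the time, the measured TCP pose, the force and the opening at its end, in the units of the state.
- get_obs(): the state, without advancing time (a new reading comes with each control period).
- cams.camera(name): name is "side" or "top"; returns the picture (400x640x3 uint8, blue, green, red); there is no depth.
- cams.calibration(name): a dict with "K" (3x3 intrinsics, pixels), "T" (4x4, takes a point from camera to world coordinates). Camera axes: x right, y up, looking along -z (the intrinsics and any distortion apply to the point x, -y, -z); pixel columns grow to the right and rows downward; lengths in m; the calibration is good to about 2 mm. A picture is of the moment at which its call begins. calibration takes no time and is no camera call.
- hand_in(): hands the job in, once; it reports no verdict.
The state is a dict: "time_s": time; "qpos": joint angles; "joint_vel": joint speeds; "tau": joint torques, N m; "ee_pos": TCP position; "eef_rot": TCP orientation; "force": force on the tool from outside, world axes, zero at the start; "moment": the same for the moment, N m; "grip_width": finger opening in m.
Only numpy, scipy, OpenCV 4.12 (cv2) and the standard library are available. Lean on these libraries where they do the work, as an engineer would, in place of code of your own. Each camera call takes 0.05 s, during which the arm holds its last target.

TASK

Make up the two roller-stand kits in the foam trays: the large tray takes the flange bearing, the longest hexagonal spacer bar and the foot bracket; the small tray takes the shortest spacer bar and the larger of the two plain ball bearings. Seat each part flat on the floor of the recess cut for it, the bracket standing on its foot and the flange bearing on its flange, and set it down gently, not dropped. Leave the middle-length bar and the small bearing where they lie.

Things in the scene. Friction and masses are not known exactly. Their poses are not given: they have to be found in the camera images.
- large_tray: Kit tray 240 by 190 by 8 mm high, fixed, turned up to 0.25 rad. Dark foam, recesses 5 mm deep with grey floors 3 mm above the bench, 10 mm free round each part. Origin: centre of underside; x along the 240 mm side, z up. Recess centres (x, y): long bar 170 x 52 mm at (0, -57); flange bearing, round, diameter 100, at (-58, +34); foot bracket 70 x 80 at (+70, +34).
- small_tray: Kit tray 140 by 165 by 8 mm high, fixed, turned up to 0.25 rad. Dark foam, recesses 5 mm deep with grey floors 3 mm above the bench, 10 mm free round each part. Origin: centre of underside; x along the 140 mm side, z up. Recess centres (x, y): short bar 100 x 52 mm at (0, -46); ball bearing, round, diameter 72, at (0, +36). (Its x side is the shorter one.)
- flange_bearing: Steel flange bearing lying on its flange: a round flange 80 mm in diameter and 10 mm thick with five bolt holes, and on it a round boss 50 mm in diameter that reaches 32 mm above the underside and is to be gripped. Origin at the centre of the flange's underside, z up. About 0.6 kg.
- ball_bearing: The larger plain ball bearing, lying flat: steel ring with a dark shield, 52 mm outer diameter, 25 mm bore, 15 mm thick. Origin at the centre of its underside. About 130 g.
- foot_bracket: Grey steel angle bracket standing on its foot: foot plate 50 (x) by 60 (y) mm, 8 mm thick, with two slots; at its +x edge an upright plate 8 mm thick, 60 mm wide (y), rises to 50 mm above the underside, mid-plane at x +21 mm. Origin at the centre of the foot's underside, z up. About 0.3 kg.
- long_bar: Hexagonal aluminium spacer bar, 150 mm long, 27 mm across flats, lying on a flat: its two side edges, 31 mm apart, are at half height. The longest of the three. Origin at mid-length on its axis, 13.5 mm above the bench; x along the bar, at the start within 0.2 rad of straight away from the robot. 180 g.
- short_bar: Hexagonal aluminium spacer bar, 80 mm long, 27 mm across flats, lying on a flat: its two side edges, 31 mm apart, are at half height. The shortest of the three. Origin at mid-length on its axis, 13.5 mm above the bench; x along the bar, at the start within 0.2 rad of straight away from the robot. 100 g.
- middle_bar: Hexagonal aluminium spacer bar, 115 mm long, 27 mm across flats, lying on a flat: its two side edges, 31 mm apart, are at half height. The middle one of the three: it stays where it is. Origin at mid-length on its axis, 13.5 mm above the bench; x along the bar, at the start within 0.2 rad of straight away from the robot. 140 g.
- small_bearing: The smaller plain ball bearing, lying flat, 32 mm outer diameter, 15 mm bore, 11 mm thick; it stays where it is. Origin at the centre of its underside.
Things that resemble listed ones, but are neither listed nor needed, are in the scene too. What is shaped like the long_bar but black is not meant.

How it is judged:
By the outcome, as a careful person would: the job done as asked, in the order asked, and still so for the second after the job is handed in, with the robot touching nothing.
It also fails if it takes over 115 s, if anything falls off the work surface, if the arm or the gripper's body presses on something with over 40 N, if the wrist force passes 120 N, or if a joint passes its speed limit or range.

## Working session

There is one attempt and no reset: what is moved stays moved. The work goes in short steps, Python scripts to look and compute and a tool call to move; the robot and the scene stay as the last step left them, time stands still between calls to the robot, and variables do not carry over. Pictures are saved under pics/ and viewed, and the job is handed in when it is done.

Besides the shell and the picture viewer there is one more tool, called after "Emit:" as name(argument=value, ...) on one line, values as JSON. step_arm: Moves the arm, as the interface text tells. Its arguments: {"type":"object","properties":{"plan":{"type":"array","items":{"type":"object","properties":{"grip":{"type":"number"},"slide":{"type":"array","items":{"type":"number"}},"spin":{"type":"number"}}}},"force":{"type":"number"}},"required":["plan"]}

```bash
mkdir -p pics; ls
python3 - <<'E'
from station import get_obs,cams
import cv2,numpy as np
o=get_obs()
for k,v in o.items(): print(k,np.round(v,4).tolist())
for n in("top","side"):
    cv2.imwrite(f"pics/{n}0.png",cams.camera(n)); c=cams.calibration(n); print(n,{k:np.round(v,4).tolist() for k,v in c.items()})
E
```

```text
pics
time_s 0.0
qpos [1.2384, 0.3005, 1.5216, 0.0, 1.3207, -0.0666]
joint_vel [-0.0011, -0.0021, -0.0001, -0.0013, -0.0002, -0.0005]
tau [0.0023, -53.1812, -35.2731, 0.0709, 0.0245, -0.0001]
ee_pos [0.1444, 0.5304, 0.2049]
eef_rot [-1.5707, 0.0012, 1.305]
force [-0.5074, -0.5375, -0.9931]
moment [-0.0279, -0.0227, -0.0216]
grip_width 0.0941
top {'K': [[363.3643, 0.0, 317.0302], [0.0, 363.3643, 198.5095], [0.0, 0.0, 1.0]], 'T': [[-0.0189, 0.9972, -0.0729, 0.3648], [-0.9998, -0.0189, 0.0008, -0.0199], [-0.0006, 0.0729, 0.9973, 1.0731], [0.0, 0.0, 0.0, 1.0]]}
side {'K': [[452.044, 0.0, 318.46], [0.0, 452.044, 198.3947], [0.0, 0.0, 1.0]], 'T': [[0.9872, 0.0941, -0.1287, 0.3079], [-0.1593, 0.6213, -0.7672, -0.8281], [0.0078, 0.7779, 0.6284, 0.6925], [0.0, 0.0, 0.0, 1.0]]}
```

View pics/top0.png

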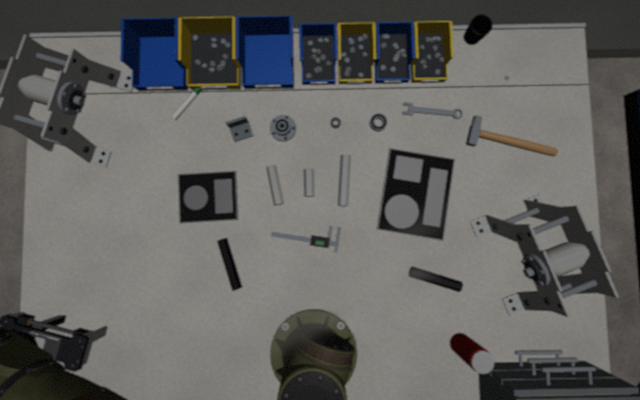

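View pics/side0.png

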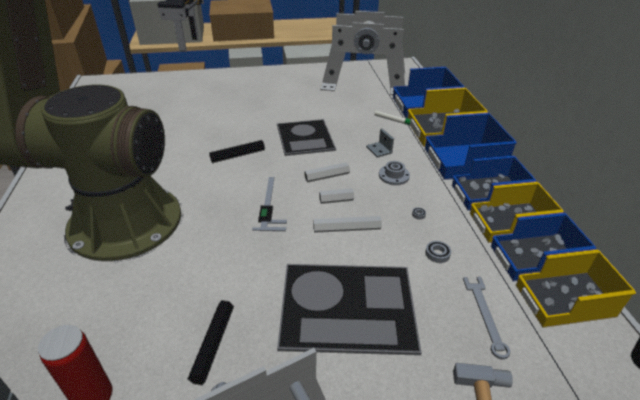

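The top view has the robot at the bottom (world x is up, y is left). Pixels:
- **Large tray:** (415,195).
- **Small tray:** (208,196).
- **Bars:** (274,185), (309,182) and (344,180).
- **Bracket and flange bearing:** (240,128) and (283,127).
- **Plain bearings:** (336,123) and (378,122).

Next I'll enlarge these.

Run:
```python
import cv2
i=cv2.imread("pics/top0.png")
cv2.imwrite("pics/topA.png",cv2.resize(i[100:215,225:400],None,fx=4.5,fy=4.5,interpolation=cv2.INTER_CUBIC))
s=cv2.imread("pics/side0.png")
cv2.imwrite("pics/sideA.png",cv2.resize(s[110:270,270:460],None,fx=3.6,fy=3.6,interpolation=cv2.INTER_CUBIC))
```

```text
(no output)
```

View pics/topA.png

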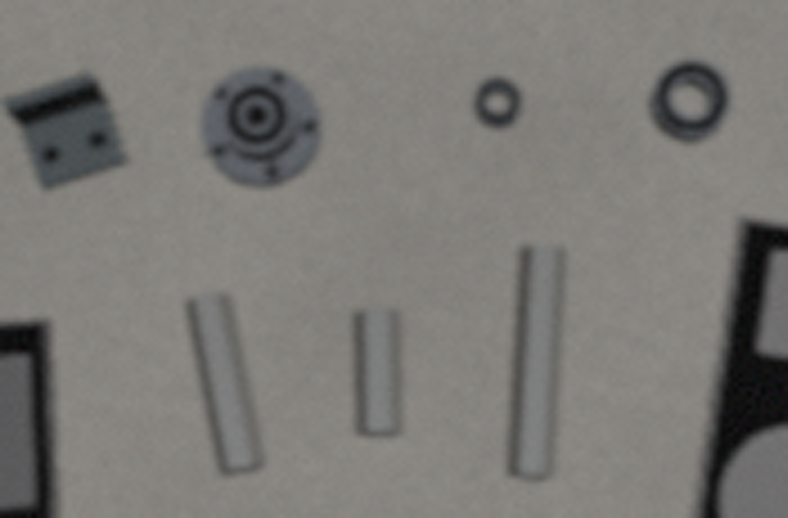

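View pics/sideA.png

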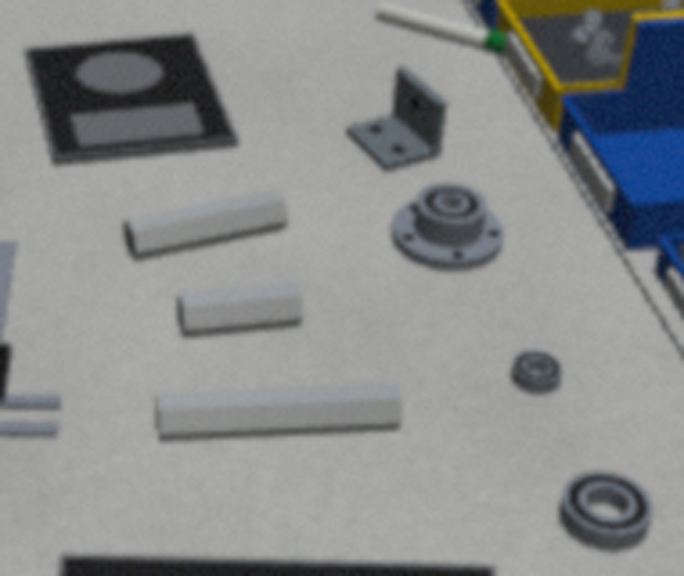

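The three bars measure about 40 px (274,185), 28 px (309,182) and 52 px (344,180), so they are middle, short and long in that order. The black bars at (230,263) and (435,279) are decoys. The larger plain bearing is at (378,122), and the bracket's upright is on its far side. The bench is warm and the parts are neutral in colour, so I'll mask by B−R.

```bash
cat > h.py <<'E'
import numpy as np,cv2
from station import cams
C={n:cams.calibration(n) for n in("top","side")}
def ray(n,p,z):
    K,T=np.array(C[n]["K"]),np.array(C[n]["T"])
    d=np.linalg.inv(K)@np.array([p[0],p[1],1.]); d=T[:3,:3]@np.array([d[0],-d[1],-d[2]])
    o=T[:3,3]; return o+d*(z-o[2])/d[2]
def proj(n,P):
    K,T=np.array(C[n]["K"]),np.array(C[n]["T"])
    c=T[:3,:3].T@(np.array(P,float)-T[:3,3]); q=K@np.array([c[0],-c[1],-c[2]]); return q[:2]/q[2]
def tri(pt,ps):
    A=[];b=[]
    for n,p in(("top",pt),("side",ps)):
        o=np.array(C[n]["T"])[:3,3]; d=ray(n,p,0)-o; d/=np.linalg.norm(d)
        M=np.eye(3)-np.outer(d,d); A.append(M); b.append(M@o)
    return np.linalg.lstsq(np.vstack(A),np.hstack(b),rcond=None)[0]
S=8
def crop(img,x0,y0,x1,y1):
    return cv2.resize(img[y0:y1,x0:x1],None,fx=S,fy=S,interpolation=cv2.INTER_CUBIC)
def back(p,x0,y0): # upscaled px -> original px
    return (np.asarray(p,float)+.5)/S-.5+np.array([x0,y0])
E
python3 - <<'E'
from h import *
i=cv2.imread("pics/top0.png")
f=cv2.GaussianBlur(i,(0,0),.8).astype(float)
br=f[:,:,0]-f[:,:,2]; g=f.mean(2)
for n,(x,y) in dict(bench=(330,215),long=(344,180),short=(309,182),mid=(274,185),flange=(283,127),ring=(372,122),brk=(240,132),tray=(385,200),floor=(402,210)).items(): print(n,br[y,x].round(1),g[y,x].round(1))
for y in(180,): print(np.c_[range(335,354),br[y,335:354].round(0),g[y,335:354].round(0)].T.tolist())
E
```

```text
bench -7.0 130.0
long -1.0 124.7
short 1.0 124.7
mid 0.0 124.3
flange 5.0 62.3
ring 5.0 59.7
brk 9.0 80.0
tray 0.0 18.3
floor 0.0 110.7
[[335.0, 336.0, 337.0, 338.0, 339.0, 340.0, 341.0, 342.0, 343.0, 344.0, 345.0, 346.0, 347.0, 348.0, 349.0, 350.0, 351.0, 352.0, 353.0], [-6.0, -7.0, -7.0, -6.0, -5.0, -3.0, -2.0, -1.0, 0.0, -1.0, 0.0, -1.0, -2.0, -4.0, -5.0, -7.0, -6.0, -6.0, -6.0], [132.0, 130.0, 124.0, 110.0, 95.0, 89.0, 98.0, 113.0, 122.0, 125.0, 123.0, 119.0, 112.0, 111.0, 118.0, 127.0, 131.0, 132.0, 131.0]]
```

Run:
```python
from h import *
i=np.mean([cams.camera("top").astype(float) for _ in range(8)],0); np.save("top.npy",i)
s=np.mean([cams.camera("side").astype(float) for _ in range(8)],0); np.save("side.npy",s)
def rect(box,z,name,thr=-3.5):
    c=crop(i,*box); m=((c[:,:,0]-c[:,:,2])>thr).astype(np.uint8)*255
    m=cv2.morphologyEx(m,cv2.MORPH_OPEN,np.ones((13,13)))
    cs=cv2.findContours(m,cv2.RETR_EXTERNAL,cv2.CHAIN_APPROX_NONE)[0]; k=max(cs,key=cv2.contourArea)
    P=np.array([ray("top",back(p[0],*box[:2]),z)[:2] for p in k])*1000
    r=cv2.minAreaRect(P.astype(np.float32)); e,rr=cv2.minEnclosingCircle(P.astype(np.float32))
    bp=cv2.boxPoints(r); a=bp[1]-bp[0];b=bp[2]-bp[1]; l=a if np.hypot(*a)>np.hypot(*b) else b
    l=l*np.sign(l[0])
    print(name,"c",np.round(r[0],1),"size",np.round(r[1],1),"long-axis yaw",np.arctan2(l[1],l[0]).round(3),"circ",np.round(e,1),round(rr*2,1)); return P
rect((333,148,355,215),.0135,"long")
rect((298,160,320,205),.0135,"short")
rect((260,160,290,212),.0135,"mid")
rect((265,110,301,147),.005,"flange")
rect((366,110,392,135),.0075,"ring")
rect((328,114,345,132),.0055,"small")
rect((222,112,257,146),.004,"bracket")
def tray(box,name):
    c=crop(i,*box).mean(2); m=(c<72).astype(np.uint8)*255
    cs,h=cv2.findContours(m,cv2.RETR_CCOMP,cv2.CHAIN_APPROX_NONE)
    for k,hh in zip(cs,h[0]):
        if cv2.contourArea(k)<100*S*S: continue
        z=.008 if hh[3]<0 else .0055
        P=np.array([ray("top",back(p[0],*box[:2]),z)[:2] for p in k])*1000
        r=cv2.minAreaRect(P.astype(np.float32)); bp=cv2.boxPoints(r)
        a=bp[1]-bp[0]; y=np.arctan2(a[1],a[0]); y=(y+np.pi/4)%(np.pi/2)-np.pi/4
        print(name,"out" if hh[3]<0 else "hole",np.round(r[0],1),np.round(r[1],1),"yaw",y.round(3))
tray((370,140,465,248),"L"); tray((170,160,248,232),"S")
```

```text
long c [496.4 -99.7] size [ 24.1 153.7] long-axis yaw -0.089 circ [ 496.1 -102.4] 153.8
short c [491.3   3.9] size [84.  23.1] long-axis yaw 0.022 circ [491.4   3. ] 84.3
mid c [485.3 104.5] size [118.4  23.5] long-axis yaw 0.185 circ [485.4 103.6] 118.7
flange c [658.   78.7] size [82.3 82.9] long-axis yaw -0.015 circ [657.7  78.9] 84.6
ring c [ 669.8 -207.7] size [55.2 56.7] long-axis yaw -0.029 circ [ 669.5 -207.8] 58.5
small c [670.9 -79.7] size [32.9 35.4] long-axis yaw -0.021 circ [670.8 -78.9] 36.4
bracket c [657.2 209.5] size [69.1 69.7] long-axis yaw -1.261 circ [657.6 209.2] 93.6
L out [ 452.  -311.2] [190.5 239.3] yaw -0.186
L hole [ 400.7 -267.5] [100.7 100.1] yaw 0.76
L hole [ 441.  -367.7] [ 53.6 171.4] yaw -0.186
L hole [ 527.  -291.3] [81.6 71.5] yaw -0.186
S out [454.7 301.4] [141.2 167.2] yaw 0.04
S hole [453.1 337.5] [69.2 67.8] yaw 0.003
S hole [456.5 256. ] [99.5 50.7] yaw 0.045
```

Recess positions agree with the tray layouts to within 1 mm. The long and short bars fit. Next are the bracket geometry, the boss centre, a cross-check from the side view and the bin height.

Run:
```python
from h import *
i=np.load("top.npy"); s=np.load("side.npy")
# bracket
box=(222,112,257,146); c=crop(i,*box); m=(((c[:,:,0]-c[:,:,2])>-1)|(c.mean(2)<100)).astype(np.uint8)*255
m=cv2.morphologyEx(m,cv2.MORPH_OPEN,np.ones((13,13)))
k=max(cv2.findContours(m,cv2.RETR_EXTERNAL,cv2.CHAIN_APPROX_NONE)[0],key=cv2.contourArea)
px=np.array([back(p[0],*box[:2]) for p in k])
P0=np.array([ray("top",p,0)[:2] for p in px])*1000; P5=np.array([ray("top",p,.05)[:2] for p in px])*1000; P8=np.array([ray("top",p,.008)[:2] for p in px])*1000
for yaw in(.29,.31,.33):
    u=np.array([np.cos(yaw),np.sin(yaw)]);v=np.array([-u[1],u[0]])
    q=lambda a,p:np.round(np.percentile(a,p),1)
    print(yaw,"x near z0",q(P0@u,2),"x far z50",q(P5@u,98),"y right z0",q(P0@v,1),"z8",q(P8@v,1),"left z50",q(P5@v,99))
# side outlines: centroid of masks
def cen(img,n,box,thr,z):
    c=crop(img,*box); m=((c[:,:,0]-c[:,:,2])>thr).astype(np.uint8)*255
    m=cv2.morphologyEx(m,cv2.MORPH_OPEN,np.ones((13,13)))
    k=max(cv2.findContours(m,cv2.RETR_EXTERNAL,cv2.CHAIN_APPROX_NONE)[0],key=cv2.contourArea)
    e=cv2.boundingRect(k); p=back([e[0]+e[2]/2,e[1]+e[3]/2],*box[:2]); return p,np.round(ray(n,p,z)*1000,1),np.array(e[2:])/S
print(s[190,330],s[225,345],s[170,395])
for nm,b,z in(("long",(305,208,390,240),.0135),("short",(310,185,362,208),.0135),("ring",(420,235,456,267),.0075),("small",(408,203,430,222),.0055)):
    print(nm,cen(s,"side",b,-3.5,z))
# side flange: lower edges
def sidetray(box,name):
    c=crop(s,*box).mean(2); m=(c<60).astype(np.uint8)*255
    cs,h=cv2.findContours(m,cv2.RETR_CCOMP,cv2.CHAIN_APPROX_NONE)
    for k,hh in zip(cs,h[0]):
        if cv2.contourArea(k)<100*S*S: continue
        P=np.array([ray("side",back(p[0],*box[:2]),.008 if hh[3]<0 else .0045)[:2] for p in k])*1000
        r=cv2.minAreaRect(P.astype(np.float32)); print(name,np.round(r[0],1),np.round(r[1],1))
sidetray((270,255,430,362),"L"); sidetray((270,112,345,162),"S")
big=cv2.resize(s[80:190,350:480].astype(np.uint8),None,fx=5,fy=5,interpolation=cv2.INTER_CUBIC); cv2.imwrite("pics/sideB.png",big)
```

```text
0.29 x near z0 656.2 x far z50 706.5 y right z0 -20.6 z8 -21.3 left z50 39.0
0.31 x near z0 656.3 x far z50 706.4 y right z0 -34.4 z8 -35.1 left z50 25.0
0.33 x near z0 655.9 x far z50 706.6 y right z0 -48.5 z8 -49.1 left z50 10.9
[161.75  160.375 157.25 ] [136.5   138.75  137.125] [90.75  83.75  80.125]
long (array([347.0625, 223.5625]), array([496. , -97.3,  13.5]), array([85., 32.]))
short (array([335.5625, 196.0625]), array([489.1,   3.5,  13.5]), array([52., 23.]))
ring (array([437.5625, 250.5625]), array([ 669.4, -203. ,    7.5]), array([36., 32.]))
small (array([418.5625, 212.0625]), array([671.9, -74.7,   5.5]), array([22., 19.]))
L [ 451.7 -310.5] [188.4 239.3]
L [ 441.1 -365.8] [ 52.3 172.1]
L [ 527.  -289.3] [80.1 71.9]
L [ 401.  -265.5] [99.8 99.7]
S [455.4 301.4] [138.1 162.7]
S [457.3 258.9] [102.6  53.5]
S [454.6 341.4] [71.6 71.4]
```

View pics/sideB.png

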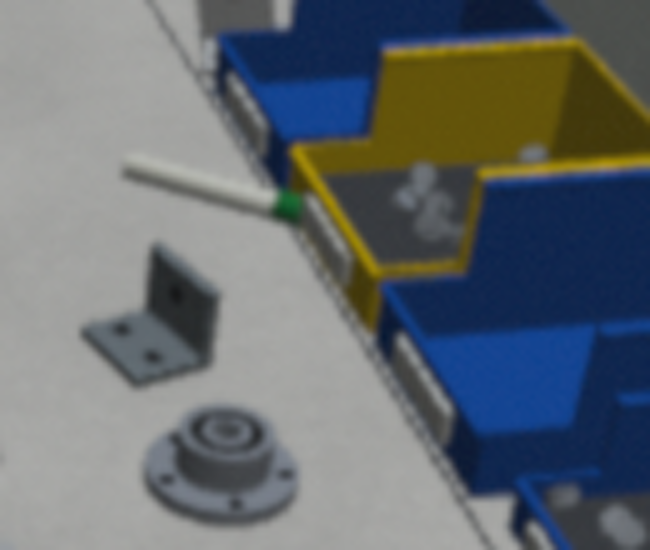

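Both views agree on the trays to 1–2 mm. The bracket yaw is 0.31 with its origin at (650,203) and its upright at (670,210); the depth came out at 50.1 mm and the width at 59.8 mm, as specified. Order of work: flange bearing, long bar, bracket, short bar, ball bearing.

```bash
cat > go.py <<'E'
import sys,numpy as np
from station import get_obs
o=get_obs(); p=np.array(o["ee_pos"]); r=o["eef_rot"]
a=[float(v) for v in sys.argv[1:]]
y=r[2]; d=np.array(a[:3])-p
t=np.array([d[0]*np.cos(y)+d[1]*np.sin(y), -d[2], -d[0]*np.sin(y)+d[1]*np.cos(y)])
print("pos",p.round(4),"rot",np.round(r,3),"slide",t.round(4),"norm",np.linalg.norm(t).round(3))
if len(a)>3:
    s=-np.degrees(a[3]-y); print("spin",s.round(2))
    t=np.array([d[0]*np.cos(a[3])+d[1]*np.sin(a[3]), -d[2], -d[0]*np.sin(a[3])+d[1]*np.cos(a[3])]); print("slide after spin",t.round(4))
E
python3 -c "
from h import *
print(ray('top',(282.3,125.5),.032),ray('top',(257.8/4.5+225,116/4.5+100-.4),.032))"
python3 go.py .658 .0788 .205
```

```text
[0.65619553 0.07651996 0.032     ] [0.65655878 0.07654802 0.032     ]
pos [0.1445 0.5307 0.2054] rot [-1.571 -0.     1.305] slide [-3.011e-01  4.000e-04 -6.142e-01] norm 0.684
```

Emit:
step_arm(plan=[{"grip":-1,"slide":[-0.0167,0,-0.0341]},{"grip":-1,"slide":[-0.0167,0,-0.0341]},{"grip":-1,"slide":[-0.0167,0,-0.0341]},{"grip":-1,"slide":[-0.0167,0,-0.0341]},{"grip":-1,"slide":[-0.0167,0,-0.0341]},{"grip":-1,"slide":[-0.0167,0,-0.0341]},{"grip":-1,"slide":[-0.0167,0,-0.0341]},{"grip":-1,"slide":[-0.0167,0,-0.0341]},{"grip":-1,"slide":[-0.0167,0,-0.0341]},{"grip":-1,"slide":[-0.0167,0,-0.0341]},{"grip":-1,"slide":[-0.0167,0,-0.0341]},{"grip":-1,"slide":[-0.0167,0,-0.0341]},{"grip":-1,"slide":[-0.0167,0,-0.0341]},{"grip":-1,"slide":[-0.0167,0,-0.0341]},{"grip":-1,"slide":[-0.0167,0,-0.0341]},{"grip":-1,"slide":[-0.0167,0,-0.0341]},{"grip":-1,"slide":[-0.0167,0,-0.0341]},{"grip":-1,"slide":[-0.0167,0,-0.0341]},{"grip":-1,"slide":[0,0,0]},{"grip":-1,"slide":[0,0,0]}])

```text
schema error: expected keys grip, slide, spin
```

```bash
python3 go.py .6575 .078 .015; python3 -c "
from station import get_obs;print(get_obs()['time_s'])"
```

```text
pos [0.1445 0.5307 0.2054] rot [-1.571 -0.     1.305] slide [-0.302   0.1904 -0.6139] norm 0.71
0.9
```

Emit:
step_arm(plan=[{"grip":-1,"slide":[-0.0168,0,-0.0341],"spin":0},{"grip":-1,"slide":[-0.0168,0,-0.0341],"spin":0},{"grip":-1,"slide":[-0.0168,0,-0.0341],"spin":0},{"grip":-1,"slide":[-0.0168,0,-0.0341],"spin":0},{"grip":-1,"slide":[-0.0168,0,-0.0341],"spin":0},{"grip":-1,"slide":[-0.0168,0,-0.0341],"spin":0},{"grip":-1,"slide":[-0.0168,0,-0.0341],"spin":0},{"grip":-1,"slide":[-0.0168,0,-0.0341],"spin":0},{"grip":-1,"slide":[-0.0168,0,-0.0341],"spin":0},{"grip":-1,"slide":[-0.0168,0,-0.0341],"spin":0},{"grip":-1,"slide":[-0.0168,0,-0.0341],"spin":0},{"grip":-1,"slide":[-0.0168,0,-0.0341],"spin":0},{"grip":-1,"slide":[-0.0168,0,-0.0341],"spin":0},{"grip":-1,"slide":[-0.0168,0,-0.0341],"spin":0},{"grip":-1,"slide":[-0.0168,0,-0.0341],"spin":0},{"grip":-1,"slide":[-0.0168,0,-0.0341],"spin":0},{"grip":-1,"slide":[-0.0168,0,-0.0341],"spin":0},{"grip":-1,"slide":[-0.0168,0,-0.0341],"spin":0},{"grip":-1,"slide":[0,0,0],"spin":0},{"grip":-1,"slide":[0,0,0],"spin":0}])

```text
time_s: 2.57
ee_pos: [0.6578, 0.0762, 0.2043]
eef_rot: [-1.569, 0.0, 1.303]
force: [-0.0, 0.3, -0.4]
grip_width: 0.0943
```

```bash
python3 go.py .6575 .078 .015; python3 -c "
from station import get_obs;print(get_obs()['time_s'])"
```

```text
pos [0.6578 0.0762 0.2043] rot [-1.569  0.     1.303] slide [0.0016 0.1893 0.0008] norm 0.189
2.5667
```

Emit:
step_arm(plan=[{"grip":-1,"slide":[0.001,0.03,0.0008],"spin":0},{"grip":-1,"slide":[0,0.03,0],"spin":0},{"grip":-1,"slide":[0,0.03,0],"spin":0},{"grip":-1,"slide":[0,0.03,0],"spin":0},{"grip":-1,"slide":[0,0.03,0],"spin":0},{"grip":-1,"slide":[0,0.015,0],"spin":0},{"grip":-1,"slide":[0,0.01,0],"spin":0},{"grip":-1,"slide":[0,0.008,0],"spin":0},{"grip":-1,"slide":[0,0.006,0],"spin":0},{"grip":-1,"slide":[0,0,0],"spin":0},{"grip":-1,"slide":[0,0,0],"spin":0}])

```text
time_s: 3.48
ee_pos: [0.6571, 0.079, 0.0173]
eef_rot: [-1.572, -0.0, 1.305]
force: [-0.1, 0.0, -0.8]
grip_width: 0.0941
```

```bash
python3 go.py .6575 .078 .015
python3 - <<'E'
from h import *
s=cams.camera("side"); cv2.imwrite("pics/s1.png",cv2.resize(s[80:240,300:500],None,fx=4,fy=4,interpolation=cv2.INTER_CUBIC)[:600,:800])
E
```

```text
pos [0.6571 0.079  0.0173] rot [-1.572 -0.     1.305] slide [-0.0009  0.0023 -0.0007] norm 0.003
```

View pics/s1.png

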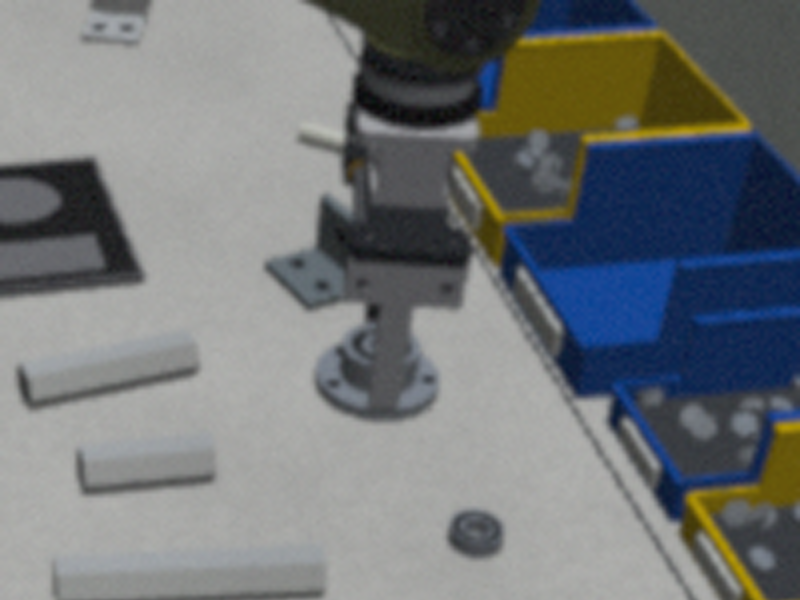

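The fingers straddle the boss. I'll go down 2 mm and close.

Emit:
step_arm(plan=[{"grip":-1,"slide":[0,0.002,0],"spin":0},{"grip":0.3,"slide":[0,0,0],"spin":0},{"grip":0.3,"slide":[0,0,0],"spin":0},{"grip":0.3,"slide":[0,0,0],"spin":0},{"grip":0.3,"slide":[0,0,0],"spin":0},{"grip":0.3,"slide":[0,0,0],"spin":0},{"grip":0.3,"slide":[0,0,0],"spin":0}], force=50)

```text
time_s: 4.12
ee_pos: [0.6568, 0.0788, 0.0145]
eef_rot: [-1.571, 0.0, 1.305]
force: [0.7, 0.3, 1.0]
grip_width: 0.0573
```

```bash
python3 go.py .4013 -.267 .12
```

```text
pos [0.6568 0.0788 0.0145] rot [-1.571  0.     1.305] slide [-0.4008 -0.1055  0.1557] norm 0.443
```

Emit:
step_arm(plan=[{"grip":0.3,"slide":[0,0,0],"spin":0},{"grip":0.3,"slide":[0,0,0],"spin":0},{"grip":0.3,"slide":[0,-0.004,0],"spin":0},{"grip":0.3,"slide":[0,-0.01,0],"spin":0},{"grip":0.3,"slide":[0,-0.016,0],"spin":0}])

```text
time_s: 4.53
ee_pos: [0.6555, 0.0787, 0.0432]
eef_rot: [-1.567, 0.001, 1.305]
force: [-1.0, 0.4, -6.5]
grip_width: 0.0496
```

Emit:
step_arm(plan=[{"grip":0.3,"slide":[-0.01,-0.014,0.0035],"spin":0},{"grip":0.3,"slide":[-0.02,-0.014,0.008],"spin":0},{"grip":0.3,"slide":[-0.03,-0.01,0.012],"spin":0},{"grip":0.3,"slide":[-0.035,0,0.0136],"spin":0},{"grip":0.3,"slide":[-0.035,0,0.0136],"spin":0},{"grip":0.3,"slide":[-0.035,0,0.0136],"spin":0},{"grip":0.3,"slide":[-0.035,0,0.0136],"spin":0},{"grip":0.3,"slide":[-0.035,0,0.0136],"spin":0},{"grip":0.3,"slide":[-0.035,0,0.0136],"spin":0},{"grip":0.3,"slide":[-0.035,0,0.0136],"spin":0},{"grip":0.3,"slide":[-0.035,0,0.0136],"spin":0},{"grip":0.3,"slide":[-0.03,0,0.012],"spin":0},{"grip":0.3,"slide":[-0.02,0,0.008],"spin":0},{"grip":0.3,"slide":[-0.01,0,0.0034],"spin":0},{"grip":0.3,"slide":[0,0,0],"spin":0},{"grip":0.3,"slide":[0,0,0],"spin":0},{"grip":0.3,"slide":[0,0,0],"spin":0}])

```text
time_s: 5.95
ee_pos: [0.402, -0.2655, 0.0826]
eef_rot: [-1.571, -0.0, 1.306]
force: [-0.1, -0.1, -6.8]
grip_width: 0.0494
```

```bash
python3 go.py .4013 -.267 .0175
python3 - <<'E'
from h import *
s=cams.camera("side"); cv2.imwrite("pics/s2.png",cv2.resize(s[180:380,230:450],None,fx=3,fy=3,interpolation=cv2.INTER_CUBIC))
E
```

```text
pos [ 0.402  -0.2655  0.0826] rot [-1.571 -0.     1.306] slide [-0.0017  0.0651  0.0003] norm 0.065
```

View pics/s2.png

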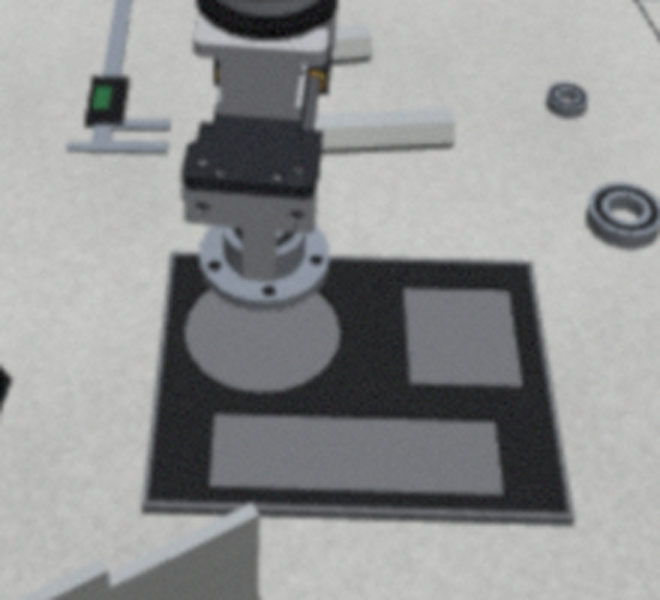

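It hangs level over its recess. I'll lower it in diminishing steps.

Emit:
step_arm(plan=[{"grip":0.3,"slide":[-0.0015,0.015,0.0003],"spin":0},{"grip":0.3,"slide":[0,0.016,0],"spin":0},{"grip":0.3,"slide":[0,0.012,0],"spin":0},{"grip":0.3,"slide":[0,0.008,0],"spin":0},{"grip":0.3,"slide":[0,0.005,0],"spin":0},{"grip":0.3,"slide":[0,0.003,0],"spin":0},{"grip":0.3,"slide":[0,0.002,0],"spin":0},{"grip":0.3,"slide":[0,0.001,0],"spin":0},{"grip":0.3,"slide":[0,0,0],"spin":0},{"grip":0.3,"slide":[0,0,0],"spin":0}])

```text
time_s: 6.83
ee_pos: [0.401, -0.2677, 0.0208]
eef_rot: [-1.571, 0.0, 1.305]
force: [-0.4, 0.7, -6.6]
grip_width: 0.0492
```

Emit:
step_arm(plan=[{"grip":0.3,"slide":[0,0.001,0],"spin":0},{"grip":0.3,"slide":[0,0.0005,0],"spin":0},{"grip":0.3,"slide":[0,0,0],"spin":0}])

```text
time_s: 7.08
ee_pos: [0.4008, -0.2676, 0.019]
eef_rot: [-1.571, 0.0, 1.305]
force: [-0.2, -0.1, -6.4]
grip_width: 0.049
```

Emit:
step_arm(plan=[{"grip":0.3,"slide":[0,0.0007,0],"spin":0},{"grip":0.3,"slide":[0,0.0005,0],"spin":0},{"grip":0.3,"slide":[0,0,0],"spin":0}])

```text
time_s: 7.33
ee_pos: [0.4007, -0.2676, 0.0176]
eef_rot: [-1.571, -0.0, 1.305]
force: [0.2, -1.2, -7.3]
grip_width: 0.0491
```

Emit:
step_arm(plan=[{"grip":0.3,"slide":[0,0.0005,0],"spin":0},{"grip":0.3,"slide":[0,0.0005,0],"spin":0},{"grip":0.3,"slide":[0,0,0],"spin":0}])

```text
time_s: 7.58
ee_pos: [0.4008, -0.2676, 0.0174]
eef_rot: [-1.571, 0.0, 1.305]
force: [-4.0, 3.6, 4.8]
grip_width: 0.0488
```

The force changed sign at 17.4 mm, where I expected contact (14.5 + 3). Release and rise.

Emit:
step_arm(plan=[{"grip":-0.6,"slide":[0,0,0],"spin":0},{"grip":-0.6,"slide":[0,0,0],"spin":0},{"grip":-0.6,"slide":[0,0,0],"spin":0},{"grip":-0.6,"slide":[0,0,0],"spin":0},{"grip":-0.6,"slide":[0,0,0],"spin":0},{"grip":-0.6,"slide":[0,-0.01,0],"spin":0},{"grip":-0.6,"slide":[0,-0.02,0],"spin":0},{"grip":-0.6,"slide":[0,-0.03,0],"spin":0},{"grip":-0.6,"slide":[0,-0.03,0],"spin":0},{"grip":-0.6,"slide":[0,0,0],"spin":0}])

```text
time_s: 8.42
ee_pos: [0.4027, -0.269, 0.1126]
eef_rot: [-1.578, 0.003, 1.305]
force: [0.3, 0.1, 0.7]
grip_width: 0.0753
```

```bash
python3 go.py .4962 -.0997 .1 1.482
```

```text
pos [ 0.4027 -0.269   0.1126] rot [-1.578  0.003  1.305] slide [ 0.1879  0.0126 -0.0458] norm 0.194
spin -10.14
slide after spin [ 0.177   0.0126 -0.0781]
```

Emit:
step_arm(plan=[{"grip":-0.6,"slide":[0,0,0],"spin":-5.07},{"grip":-0.6,"slide":[0,0,0],"spin":-5.07},{"grip":-0.6,"slide":[0.0295,0,-0.013],"spin":0},{"grip":-0.6,"slide":[0.0295,0,-0.013],"spin":0},{"grip":-0.6,"slide":[0.0295,0,-0.013],"spin":0},{"grip":-0.6,"slide":[0.0295,0,-0.013],"spin":0},{"grip":-0.6,"slide":[0.0295,0,-0.013],"spin":0},{"grip":-0.6,"slide":[0.0295,0.01,-0.013],"spin":0},{"grip":-0.6,"slide":[0,0,0],"spin":0},{"grip":-0.6,"slide":[0,0,0],"spin":0},{"grip":-0.6,"slide":[0,0,0],"spin":0}])

```text
time_s: 9.33
ee_pos: [0.494, -0.0985, 0.097]
eef_rot: [-1.571, 0.0, 1.482]
force: [-0.3, 0.3, -0.0]
grip_width: 0.0754
```

```bash
python3 go.py .4962 -.0997 .0075 1.482
python3 - <<'E'
from h import *
s=cams.camera("side"); cv2.imwrite("pics/s3.png",cv2.resize(s[180:380,230:450],None,fx=3,fy=3,interpolation=cv2.INTER_CUBIC))
E
```

```text
pos [ 0.494  -0.0985  0.097 ] rot [-1.571  0.     1.482] slide [-0.001   0.0895 -0.0023] norm 0.09
spin 0.02
slide after spin [-0.001   0.0895 -0.0023]
```

View pics/s3.png

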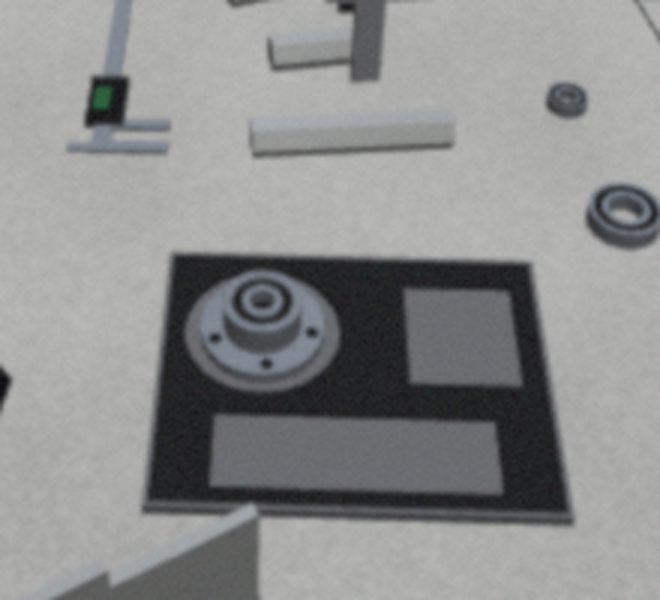

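The flange bearing is seated flat with a clear margin all round. The open gripper is above the long bar, so I'll go down and grip it.

Emit:
step_arm(plan=[{"grip":-0.5,"slide":[-0.001,0.025,-0.0023],"spin":0},{"grip":-0.5,"slide":[0,0.025,0],"spin":0},{"grip":-0.5,"slide":[0,0.017,0],"spin":0},{"grip":-0.5,"slide":[0,0.012,0],"spin":0},{"grip":-0.5,"slide":[0,0.007,0],"spin":0},{"grip":-0.5,"slide":[0,0.003,0],"spin":0},{"grip":-0.5,"slide":[0,0,0],"spin":0},{"grip":-0.5,"slide":[0,0,0],"spin":0},{"grip":0.7,"slide":[0,0,0],"spin":0},{"grip":0.7,"slide":[0,0,0],"spin":0},{"grip":0.7,"slide":[0,0,0],"spin":0},{"grip":0.7,"slide":[0,0,0],"spin":0},{"grip":0.7,"slide":[0,0,0],"spin":0},{"grip":0.7,"slide":[0,0,0],"spin":0},{"grip":0.7,"slide":[0,0,0],"spin":0}], force=25)

```text
time_s: 10.63
ee_pos: [0.4964, -0.0994, 0.0078]
eef_rot: [-1.571, -0.0, 1.482]
force: [0.2, 0.2, 0.9]
grip_width: 0.0298
```

Emit:
step_arm(plan=[{"grip":0.7,"slide":[0,-0.004,0],"spin":0},{"grip":0.7,"slide":[0,-0.01,0],"spin":0},{"grip":0.7,"slide":[0,-0.016,0],"spin":0},{"grip":0.7,"slide":[0,-0.02,0],"spin":0},{"grip":0.7,"slide":[0,-0.02,0],"spin":0},{"grip":0.7,"slide":[0,0,0],"spin":0},{"grip":0.7,"slide":[0,0,0],"spin":0}])

```text
time_s: 11.22
ee_pos: [0.4968, -0.0995, 0.0786]
eef_rot: [-1.573, 0.0, 1.482]
force: [0.2, 1.0, -2.6]
grip_width: 0.0297
```

```bash
python3 go.py .4415 -.3675 .08 1.385
python3 - <<'E'
from h import *
s=cams.camera("side"); cv2.imwrite("pics/s4.png",cv2.resize(s[130:330,230:450],None,fx=3,fy=3,interpolation=cv2.INTER_CUBIC))
E
```

```text
pos [ 0.4968 -0.0995  0.0786] rot [-1.573  0.     1.482] slide [-0.2718 -0.0014  0.0313] norm 0.274
spin 5.56
slide after spin [-0.2736 -0.0014  0.0048]
```

View pics/s4.png

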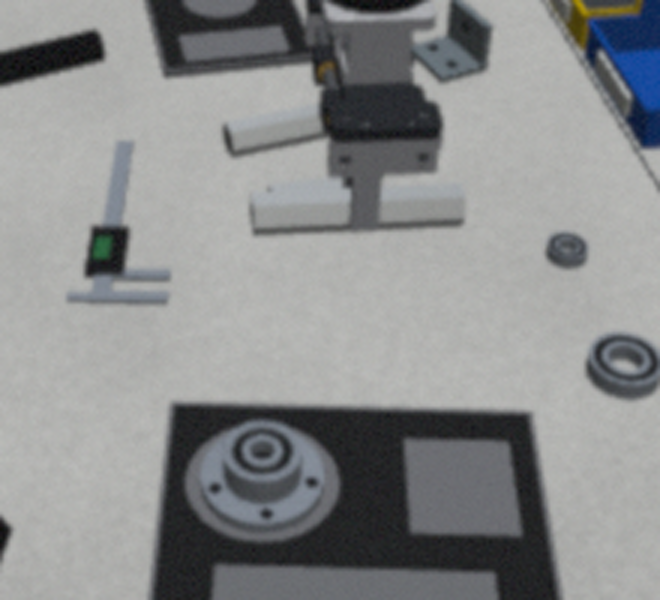

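The bar is held level by its middle. Now over to its recess.

Emit:
step_arm(plan=[{"grip":0.7,"slide":[0,0,0],"spin":2.78},{"grip":0.7,"slide":[0,0,0],"spin":2.78},{"grip":0.7,"slide":[-0.015,0,0.0003],"spin":0},{"grip":0.7,"slide":[-0.03,0,0.0005],"spin":0},{"grip":0.7,"slide":[-0.035,0,0.0006],"spin":0},{"grip":0.7,"slide":[-0.035,0,0.0006],"spin":0},{"grip":0.7,"slide":[-0.035,0,0.0006],"spin":0},{"grip":0.7,"slide":[-0.035,0,0.0006],"spin":0},{"grip":0.7,"slide":[-0.035,0,0.0006],"spin":0},{"grip":0.7,"slide":[-0.03,0,0.0005],"spin":0},{"grip":0.7,"slide":[-0.0155,0,0.0003],"spin":0},{"grip":0.7,"slide":[-0.0082,0,0.0002],"spin":0},{"grip":0.7,"slide":[0,0,0],"spin":0},{"grip":0.7,"slide":[0,0,0],"spin":0},{"grip":0.7,"slide":[0,0,0],"spin":0}])

```text
time_s: 12.52
ee_pos: [0.4415, -0.3661, 0.0775]
eef_rot: [-1.57, -0.001, 1.386]
force: [-1.1, -0.5, -1.2]
grip_width: 0.0299
```

```bash
python3 go.py .4413 -.367 .0108 1.385
```

```text
pos [ 0.4415 -0.3661  0.0775] rot [-1.570e+00 -1.000e-03  1.386e+00] slide [-0.0009  0.0667  0.    ] norm 0.067
spin 0.07
slide after spin [-0.0009  0.0667  0.    ]
```

Emit:
step_arm(plan=[{"grip":0.7,"slide":[-0.0009,0.016,0],"spin":0},{"grip":0.7,"slide":[0,0.018,0],"spin":0},{"grip":0.7,"slide":[0,0.012,0],"spin":0},{"grip":0.7,"slide":[0,0.008,0],"spin":0},{"grip":0.7,"slide":[0,0.005,0],"spin":0},{"grip":0.7,"slide":[0,0.003,0],"spin":0},{"grip":0.7,"slide":[0,0.001,0],"spin":0},{"grip":0.7,"slide":[0,0.001,0],"spin":0},{"grip":0.7,"slide":[0,0,0],"spin":0},{"grip":0.7,"slide":[0,0,0],"spin":0},{"grip":0.7,"slide":[0,0,0],"spin":0}])

```text
time_s: 13.43
ee_pos: [0.441, -0.3685, 0.0141]
eef_rot: [-1.571, 0.0, 1.385]
force: [0.0, -0.1, -2.8]
grip_width: 0.0298
```

Emit:
step_arm(plan=[{"grip":0.7,"slide":[0,0.0007,0],"spin":0},{"grip":0.7,"slide":[0,0.0007,0],"spin":0},{"grip":0.7,"slide":[0,0,0],"spin":0}])

```text
time_s: 13.68
ee_pos: [0.4409, -0.3683, 0.0123]
eef_rot: [-1.571, -0.0, 1.385]
force: [-0.8, 0.2, -1.9]
grip_width: 0.0295
```

```bash
python3 go.py .4413 -.367 .0108 1.385
python3 - <<'E'
from h import *
s=cams.camera("side"); cv2.imwrite("pics/s5.png",cv2.resize(s[200:380,230:450],None,fx=3.3,fy=3.3,interpolation=cv2.INTER_CUBIC))
E
```

```text
pos [ 0.4409 -0.3683  0.0123] rot [-1.571 -0.     1.385] slide [ 0.0014  0.0015 -0.0002] norm 0.002
spin -0.0
slide after spin [ 0.0014  0.0015 -0.0002]
```

View pics/s5.png

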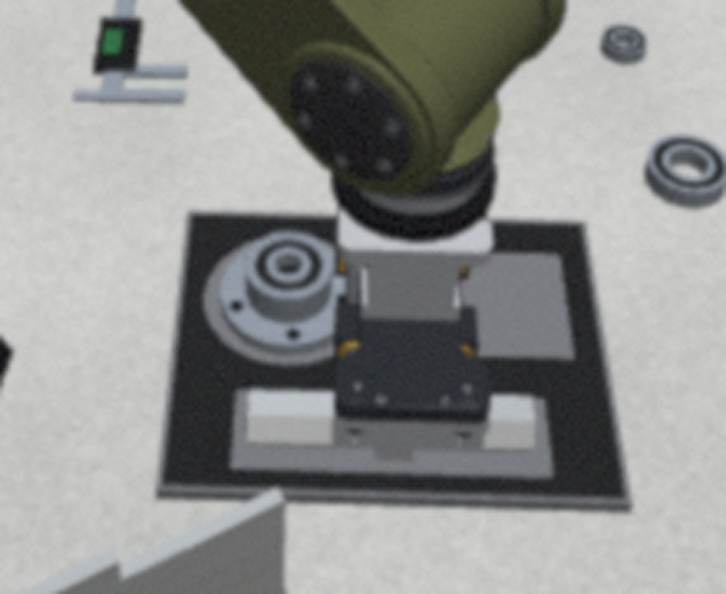

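The bar is lined up in its recess. The gap on the near side is parallax from the bar's height: I calculate about 19 mm apparent and see about the same. Now the last millimetre.

Emit:
step_arm(plan=[{"grip":0.7,"slide":[0,0.0006,0],"spin":0},{"grip":0.7,"slide":[0,0.0006,0],"spin":0},{"grip":0.7,"slide":[0,0,0],"spin":0}])

```text
time_s: 13.98
ee_pos: [0.4408, -0.3684, 0.011]
eef_rot: [-1.571, -0.0, 1.385]
force: [0.1, -0.5, -2.7]
grip_width: 0.0298
```

Emit:
step_arm(plan=[{"grip":0.7,"slide":[0,0.0005,0],"spin":0},{"grip":0.7,"slide":[0,0.0003,0],"spin":0},{"grip":0.7,"slide":[0,0,0],"spin":0}])

```text
time_s: 14.23
ee_pos: [0.441, -0.3684, 0.0108]
eef_rot: [-1.571, 0.0, 1.385]
force: [-2.3, 2.3, 4.8]
grip_width: 0.0299
```

Contact came at 10.8 mm, as expected. Release, then rise and head for the bracket.

Emit:
step_arm(plan=[{"grip":-0.1,"slide":[0,0,0],"spin":0},{"grip":-0.1,"slide":[0,0,0],"spin":0},{"grip":-0.1,"slide":[0,0,0],"spin":0},{"grip":-0.1,"slide":[0,0,0],"spin":0},{"grip":-0.1,"slide":[0,0,0],"spin":0},{"grip":-0.1,"slide":[0,-0.01,0],"spin":0},{"grip":-0.1,"slide":[0,-0.025,0],"spin":0},{"grip":-0.1,"slide":[0,-0.035,0],"spin":0},{"grip":-0.1,"slide":[0,-0.035,0],"spin":0},{"grip":-0.1,"slide":[0,-0.015,0],"spin":0},{"grip":-0.1,"slide":[0,0,0],"spin":0},{"grip":-0.1,"slide":[0,0,0],"spin":0}])

```text
time_s: 15.23
ee_pos: [0.4411, -0.3685, 0.1313]
eef_rot: [-1.572, 0.001, 1.385]
force: [0.6, 0.2, 0.1]
grip_width: 0.0514
```

```bash
python3 go.py .6702 .2098 .13 .31
python3 - <<'E'
from h import *
s=cams.camera("side"); cv2.imwrite("pics/s6.png",cv2.resize(s[200:380,230:450],None,fx=3.3,fy=3.3,interpolation=cv2.INTER_CUBIC))
E
```

```text
pos [ 0.4411 -0.3685  0.1313] rot [-1.572e+00  1.000e-03  1.385e+00] slide [ 0.6107  0.0013 -0.1183] norm 0.622
spin 61.59
slide after spin [0.3946 0.0013 0.4809]
```

View pics/s6.png

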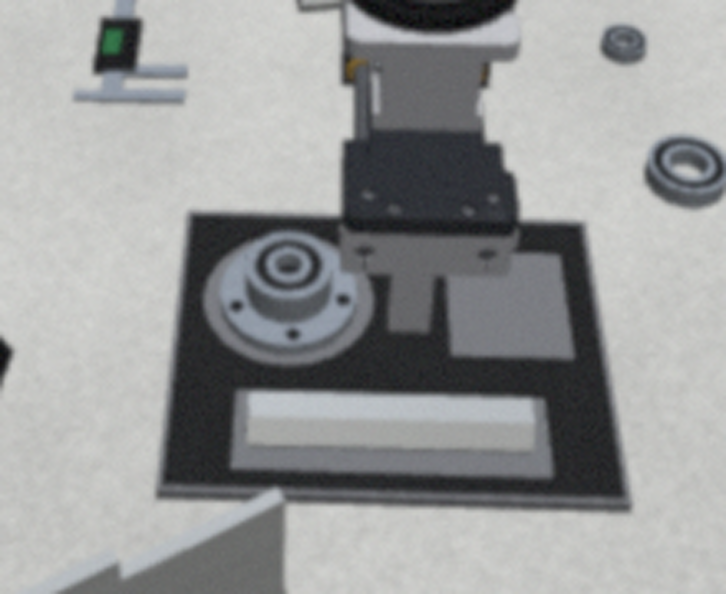

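The long bar is seated. Turn and travel to the bracket.

Emit:
step_arm(plan=[{"grip":-0.1,"slide":[0,0,0],"spin":6.84},{"grip":-0.1,"slide":[0,0,0],"spin":6.84},{"grip":-0.1,"slide":[0,0,0],"spin":6.84},{"grip":-0.1,"slide":[0,0,0],"spin":6.84},{"grip":-0.1,"slide":[0,0,0],"spin":6.84},{"grip":-0.1,"slide":[0,0,0],"spin":6.84},{"grip":-0.1,"slide":[0,0,0],"spin":6.84},{"grip":-0.1,"slide":[0,0,0],"spin":6.84},{"grip":-0.1,"slide":[0,0,0],"spin":6.84},{"grip":-0.1,"slide":[0,0,0],"spin":0}])

```text
time_s: 16.12
ee_pos: [0.4404, -0.3679, 0.1288]
eef_rot: [-1.568, 0.001, 0.305]
force: [0.0, -0.2, -0.0]
grip_width: 0.0517
```

Emit:
step_arm(plan=[{"grip":-0.1,"slide":[0.0219,0,0.0267],"spin":0},{"grip":-0.1,"slide":[0.0219,0,0.0267],"spin":0},{"grip":-0.1,"slide":[0.0219,0,0.0267],"spin":0},{"grip":-0.1,"slide":[0.0219,0,0.0267],"spin":0},{"grip":-0.1,"slide":[0.0219,0,0.0267],"spin":0},{"grip":-0.1,"slide":[0.0219,0,0.0267],"spin":0},{"grip":-0.1,"slide":[0.0219,0,0.0267],"spin":0},{"grip":-0.1,"slide":[0.0219,0,0.0267],"spin":0},{"grip":-0.1,"slide":[0.0219,0,0.0267],"spin":0},{"grip":-0.1,"slide":[0.0219,0,0.0267],"spin":0},{"grip":-0.1,"slide":[0.0219,0,0.0267],"spin":0},{"grip":-0.1,"slide":[0.0219,0,0.0267],"spin":0},{"grip":-0.1,"slide":[0.0219,0,0.0267],"spin":0},{"grip":-0.1,"slide":[0.0219,0,0.0267],"spin":0},{"grip":-0.1,"slide":[0.0219,0,0.0267],"spin":0},{"grip":-0.1,"slide":[0.0219,0,0.0267],"spin":0},{"grip":-0.1,"slide":[0.0219,0,0.0267],"spin":0},{"grip":-0.1,"slide":[0.0219,0,0.0267],"spin":0},{"grip":-0.1,"slide":[0,0,0],"spin":0},{"grip":-0.1,"slide":[0,0,0],"spin":0}])

```text
time_s: 17.78
ee_pos: [0.6689, 0.2111, 0.1283]
eef_rot: [-1.571, 0.003, 0.317]
force: [-0.4, -0.4, -0.4]
grip_width: 0.0513
```

```bash
python3 go.py .6702 .2098 .022 .31
```

```text
pos [0.6689 0.2111 0.1283] rot [-1.571  0.003  0.317] slide [ 0.0009  0.1063 -0.0016] norm 0.106
spin 0.38
slide after spin [ 0.0009  0.1063 -0.0016]
```

Emit:
step_arm(plan=[{"grip":-0.1,"slide":[0.0005,0.03,-0.001],"spin":0},{"grip":-0.1,"slide":[0,0.025,0],"spin":0},{"grip":-0.1,"slide":[0,0.011,0],"spin":0},{"grip":-0.1,"slide":[0,0,0],"spin":0},{"grip":-0.1,"slide":[0,0,0],"spin":0},{"grip":-0.1,"slide":[0,0,0],"spin":0}])

```text
time_s: 18.28
ee_pos: [0.671, 0.2086, 0.0662]
eef_rot: [-1.571, -0.002, 0.311]
force: [0.8, 0.4, 0.0]
grip_width: 0.0517
```

```bash
python3 go.py .6702 .2098 .022 .31
python3 - <<'E'
from h import *
s=cams.camera("side"); cv2.imwrite("pics/s7.png",cv2.resize(s[60:200,330:470],None,fx=4,fy=4,interpolation=cv2.INTER_CUBIC))
s=cams.camera("top"); cv2.imwrite("pics/t7.png",cv2.resize(s[80:180,180:300],None,fx=5,fy=5,interpolation=cv2.INTER_CUBIC))
E
```

```text
pos [0.671  0.2086 0.0662] rot [-1.571 -0.002  0.311] slide [-0.0004  0.0442  0.0013] norm 0.044
spin 0.04
slide after spin [-0.0004  0.0442  0.0013]
```

View pics/s7.png

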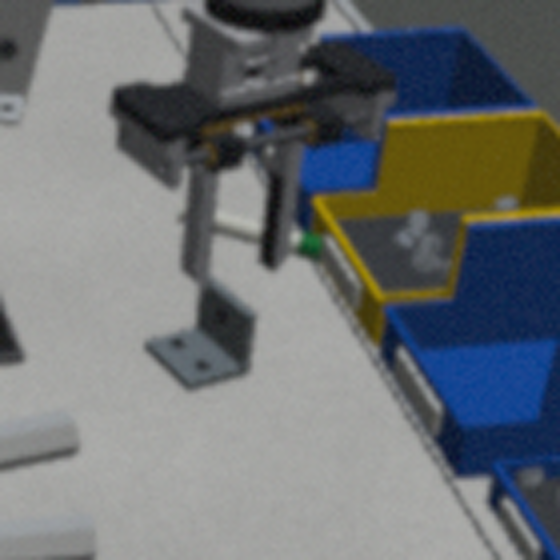

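View pics/t7.png

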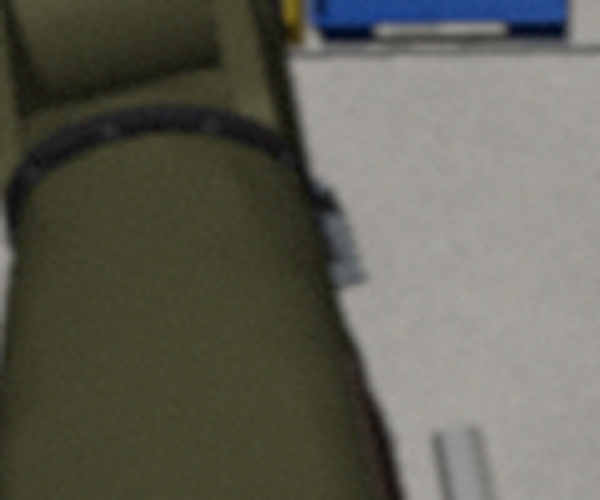

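The fingers straddle the upright and line up with its middle. Descend and grip.

Emit:
step_arm(plan=[{"grip":-0.1,"slide":[0,0.014,0.001],"spin":0},{"grip":-0.1,"slide":[0,0.014,0],"spin":0},{"grip":-0.1,"slide":[0,0.009,0],"spin":0},{"grip":-0.1,"slide":[0,0.005,0],"spin":0},{"grip":-0.1,"slide":[0,0,0],"spin":0},{"grip":-0.1,"slide":[0,0,0],"spin":0},{"grip":0.95,"slide":[0,0,0],"spin":0},{"grip":0.95,"slide":[0,0,0],"spin":0},{"grip":0.95,"slide":[0,0,0],"spin":0},{"grip":0.95,"slide":[0,0,0],"spin":0},{"grip":0.95,"slide":[0,0,0],"spin":0},{"grip":0.95,"slide":[0,0,0],"spin":0},{"grip":0.95,"slide":[0,0,0],"spin":0},{"grip":0.95,"slide":[0,0,0],"spin":0},{"grip":0.95,"slide":[0,0,0],"spin":0}], force=40)

```text
time_s: 19.63
ee_pos: [0.6699, 0.2099, 0.0224]
eef_rot: [-1.571, -0.0, 0.311]
force: [0.5, 0.2, 0.8]
grip_width: 0.0075
```

Emit:
step_arm(plan=[{"grip":0.95,"slide":[0,0,0],"spin":0},{"grip":0.95,"slide":[0,-0.003,0],"spin":0},{"grip":0.95,"slide":[0,-0.008,0],"spin":0},{"grip":0.95,"slide":[0,-0.016,0],"spin":0},{"grip":0.95,"slide":[0,-0.025,0],"spin":0},{"grip":0.95,"slide":[0,-0.025,0],"spin":0},{"grip":0.95,"slide":[0,0,0],"spin":0},{"grip":0.95,"slide":[0,0,0],"spin":0}])

```text
time_s: 20.3
ee_pos: [0.6704, 0.2099, 0.1006]
eef_rot: [-1.571, -0.002, 0.31]
force: [-0.3, -0.6, -4.9]
grip_width: 0.0073
```

```bash
python3 - <<'E'
from h import *
s=cams.camera("side"); cv2.imwrite("pics/s8.png",cv2.resize(s[60:200,330:470],None,fx=4,fy=4,interpolation=cv2.INTER_CUBIC))
t=np.array([.527,-.291])+.021*np.array([np.cos(-.186),np.sin(-.186)]); print(t)
E
python3 go.py .5476 -.2949 .1 -.186
```

```text
[ 0.54763779 -0.29488352]
pos [0.6696 0.2097 0.0987] rot [-1.571e+00  1.000e-03  3.100e-01] slide [-0.2703 -0.0013 -0.4432] norm 0.519
spin 28.45
slide after spin [-0.0266 -0.0013 -0.5185]
```

View pics/s8.png

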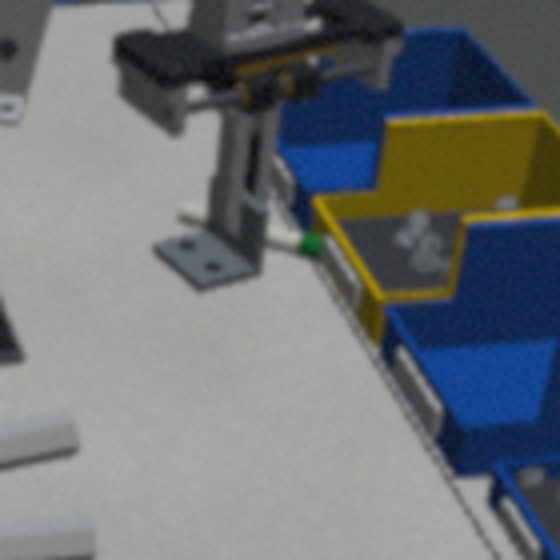

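Emit:
step_arm(plan=[{"grip":0.95,"slide":[0,0,0],"spin":3.5},{"grip":0.95,"slide":[0,0,0],"spin":5},{"grip":0.95,"slide":[0,0,0],"spin":5.5},{"grip":0.95,"slide":[0,0,0],"spin":5.5},{"grip":0.95,"slide":[0,0,0],"spin":5.5},{"grip":0.95,"slide":[0,0,0],"spin":3.45},{"grip":0.95,"slide":[0,0,0],"spin":0}])

```text
time_s: 20.93
ee_pos: [0.6691, 0.2096, 0.0971]
eef_rot: [-1.572, 0.003, -0.189]
force: [-0.2, -0.2, -3.7]
grip_width: 0.008
```

Emit:
step_arm(plan=[{"grip":0.95,"slide":[-0.0005,0,-0.01],"spin":0},{"grip":0.95,"slide":[-0.001,0,-0.02],"spin":0},{"grip":0.95,"slide":[-0.0015,0,-0.03],"spin":0},{"grip":0.95,"slide":[-0.0018,0,-0.035],"spin":0},{"grip":0.95,"slide":[-0.0018,0,-0.035],"spin":0},{"grip":0.95,"slide":[-0.0018,0,-0.035],"spin":0},{"grip":0.95,"slide":[-0.0018,0,-0.035],"spin":0},{"grip":0.95,"slide":[-0.0018,0,-0.035],"spin":0},{"grip":0.95,"slide":[-0.0018,0,-0.035],"spin":0},{"grip":0.95,"slide":[-0.0018,0,-0.035],"spin":0},{"grip":0.95,"slide":[-0.0018,0,-0.035],"spin":0},{"grip":0.95,"slide":[-0.0018,0,-0.035],"spin":0},{"grip":0.95,"slide":[-0.0018,0,-0.035],"spin":0},{"grip":0.95,"slide":[-0.0018,0,-0.035],"spin":0},{"grip":0.95,"slide":[-0.0018,0,-0.035],"spin":0},{"grip":0.95,"slide":[-0.001,0,-0.0235],"spin":0},{"grip":0.95,"slide":[-0.0005,0,-0.015],"spin":0},{"grip":0.95,"slide":[0,0,0],"spin":0},{"grip":0.95,"slide":[0,0,0],"spin":0},{"grip":0.95,"slide":[0,0,0],"spin":0}])

```text
time_s: 22.6
ee_pos: [0.5484, -0.2938, 0.099]
eef_rot: [-1.57, 0.001, -0.185]
force: [0.3, 0.5, -2.5]
grip_width: 0.0081
```

```bash
python3 go.py .5476 -.2949 .0254 -.186;  python3 - <<'E'
from h import *
s=cams.camera("side"); cv2.imwrite("pics/s9.png",cv2.resize(s[180:380,250:470],None,fx=3,fy=3,interpolation=cv2.INTER_CUBIC))
E
```

```text
pos [ 0.5484 -0.2938  0.099 ] rot [-1.57e+00  1.00e-03 -1.85e-01] slide [-0.0006  0.0736 -0.0012] norm 0.074
spin 0.08
slide after spin [-0.0006  0.0736 -0.0012]
```

View pics/s9.png

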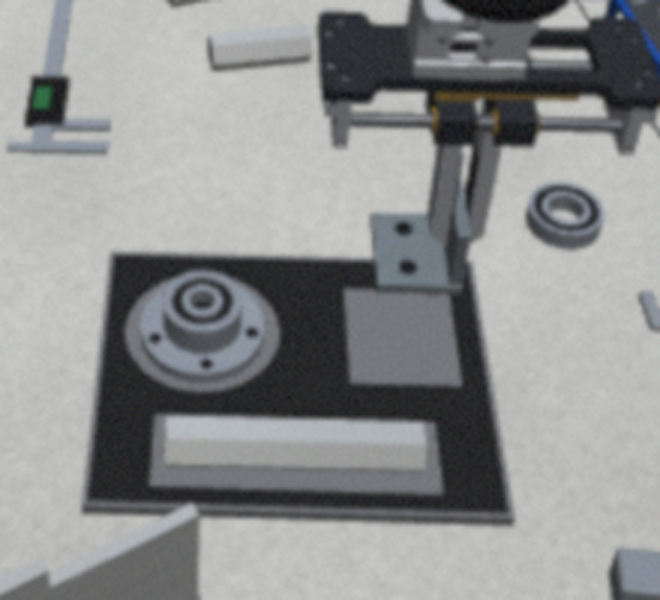

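It hangs level over its recess; the rightward offset fits its height. Lower to about 10 mm above and check.

Emit:
step_arm(plan=[{"grip":0.95,"slide":[-0.0005,0.016,-0.001],"spin":0},{"grip":0.95,"slide":[0,0.02,0],"spin":0},{"grip":0.95,"slide":[0,0.014,0],"spin":0},{"grip":0.95,"slide":[0,0.009,0],"spin":0},{"grip":0.95,"slide":[0,0.005,0],"spin":0},{"grip":0.95,"slide":[0,0,0],"spin":0},{"grip":0.95,"slide":[0,0,0],"spin":0},{"grip":0.95,"slide":[0,0,0],"spin":0}])

```text
time_s: 23.32
ee_pos: [0.5482, -0.2959, 0.0364]
eef_rot: [-1.571, -0.001, -0.186]
force: [0.4, 0.4, -2.8]
grip_width: 0.0077
```

```bash
python3 go.py .5476 -.2949 .0254 -.186;  python3 - <<'E'
from h import *
s=cams.camera("side"); cv2.imwrite("pics/s10.png",cv2.resize(s[230:350,330:450],None,fx=5,fy=5,interpolation=cv2.INTER_CUBIC))
E
```

```text
pos [ 0.5482 -0.2959  0.0364] rot [-1.571e+00 -1.000e-03 -1.860e-01] slide [-0.0008  0.011   0.0009] norm 0.011
spin 0.02
slide after spin [-0.0008  0.011   0.0009]
```

View pics/s10.png

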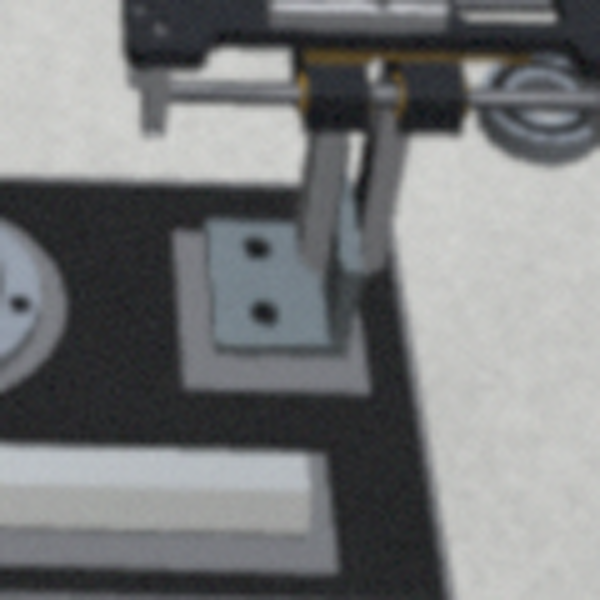

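Emit:
step_arm(plan=[{"grip":0.95,"slide":[-0.001,0.004,0.0005],"spin":0},{"grip":0.95,"slide":[0,0.003,0],"spin":0},{"grip":0.95,"slide":[0,0.001,0],"spin":0},{"grip":0.95,"slide":[0,0.001,0],"spin":0},{"grip":0.95,"slide":[0,0,0],"spin":0},{"grip":0.95,"slide":[0,0,0],"spin":0}])

```text
time_s: 23.87
ee_pos: [0.5468, -0.2951, 0.0263]
eef_rot: [-1.571, 0.0, -0.186]
force: [0.1, 0.7, -2.8]
grip_width: 0.0078
```

Emit:
step_arm(plan=[{"grip":0.95,"slide":[0,0.0007,0],"spin":0},{"grip":0.95,"slide":[0,0.0005,0],"spin":0},{"grip":0.95,"slide":[0,0,0],"spin":0}])

```text
time_s: 24.12
ee_pos: [0.5469, -0.2952, 0.0254]
eef_rot: [-1.571, -0.0, -0.186]
force: [-1.0, -0.1, 0.6]
grip_width: 0.0074
```

Emit:
step_arm(plan=[{"grip":0.95,"slide":[0,0.0005,0],"spin":0},{"grip":0.95,"slide":[0,0,0],"spin":0},{"grip":0.95,"slide":[0,0,0],"spin":0}])

```text
time_s: 24.37
ee_pos: [0.5469, -0.2952, 0.0254]
eef_rot: [-1.571, -0.0, -0.186]
force: [-2.7, 1.8, 5.4]
grip_width: 0.0076
```

It touched down at 25.4 mm as expected. Release and rise.

Emit:
step_arm(plan=[{"grip":0.2,"slide":[0,0,0],"spin":0},{"grip":0.2,"slide":[0,0,0],"spin":0},{"grip":0.2,"slide":[0,0,0],"spin":0},{"grip":0.2,"slide":[0,0,0],"spin":0},{"grip":0.2,"slide":[0,0,0],"spin":0},{"grip":0.2,"slide":[0,-0.01,0],"spin":0},{"grip":0.2,"slide":[0,-0.025,0],"spin":0},{"grip":0.2,"slide":[0,-0.035,0],"spin":0},{"grip":0.2,"slide":[0,-0.025,0],"spin":0},{"grip":0.2,"slide":[0,-0.01,0],"spin":0},{"grip":-0.4,"slide":[0,0,0],"spin":0},{"grip":-0.4,"slide":[0,0,0],"spin":0}])

```text
time_s: 25.37
ee_pos: [0.5466, -0.295, 0.1291]
eef_rot: [-1.571, 0.0, -0.186]
force: [-0.2, 0.1, -0.9]
grip_width: 0.0478
```

```bash
python3 go.py .4913 .0035 .11 1.593
```

```text
pos [ 0.5466 -0.295   0.1291] rot [-1.571  0.    -0.186] slide [-0.1095  0.0191  0.2831] norm 0.304
spin -101.93
slide after spin [0.2996 0.0191 0.0486]
```

Emit:
step_arm(plan=[{"grip":-0.4,"slide":[0,0,0],"spin":-6.8},{"grip":-0.4,"slide":[0,0,0],"spin":-6.8},{"grip":-0.4,"slide":[0,0,0],"spin":-6.8},{"grip":-0.4,"slide":[0,0,0],"spin":-6.8},{"grip":-0.4,"slide":[0,0,0],"spin":-6.8},{"grip":-0.4,"slide":[0,0,0],"spin":-6.8},{"grip":-0.4,"slide":[0,0,0],"spin":-6.8},{"grip":-0.4,"slide":[0,0,0],"spin":-6.8},{"grip":-0.4,"slide":[0,0,0],"spin":-6.8},{"grip":-0.4,"slide":[0,0,0],"spin":-6.8},{"grip":-0.4,"slide":[0,0,0],"spin":-6.8},{"grip":-0.4,"slide":[0,0,0],"spin":-6.8},{"grip":-0.4,"slide":[0,0,0],"spin":-6.8},{"grip":-0.4,"slide":[0,0,0],"spin":-6.8},{"grip":-0.4,"slide":[0,0,0],"spin":-6.73},{"grip":-0.4,"slide":[0,0,0],"spin":0}])

```text
time_s: 26.7
ee_pos: [0.5461, -0.2947, 0.1274]
eef_rot: [-1.568, -0.002, 1.599]
force: [0.7, 0.6, -1.2]
grip_width: 0.0657
```

Emit:
step_arm(plan=[{"grip":-0.4,"slide":[0.03,0.002,0.0049],"spin":0},{"grip":-0.4,"slide":[0.03,0.002,0.0049],"spin":0},{"grip":-0.4,"slide":[0.03,0.002,0.0049],"spin":0},{"grip":-0.4,"slide":[0.03,0.002,0.0049],"spin":0},{"grip":-0.4,"slide":[0.03,0.002,0.0049],"spin":0},{"grip":-0.4,"slide":[0.03,0.002,0.0049],"spin":0},{"grip":-0.4,"slide":[0.03,0.002,0.0049],"spin":0},{"grip":-0.4,"slide":[0.03,0.002,0.0049],"spin":0},{"grip":-0.4,"slide":[0.03,0.002,0.0049],"spin":0},{"grip":-0.4,"slide":[0.03,0.002,0.0049],"spin":0},{"grip":-0.4,"slide":[0,0,0],"spin":0},{"grip":-0.4,"slide":[0,0,0],"spin":0},{"grip":-0.4,"slide":[0,0,0],"spin":0}])

```text
time_s: 27.78
ee_pos: [0.4909, 0.0035, 0.109]
eef_rot: [-1.57, 0.0, 1.591]
force: [0.7, 0.2, 1.1]
grip_width: 0.0658
```

```bash
python3 go.py .4913 .0035 .0075 1.593;  python3 - <<'E'
from h import *
s=cams.camera("side"); cv2.imwrite("pics/s11.png",cv2.resize(s[140:360,240:460],None,fx=2.7,fy=2.7,interpolation=cv2.INTER_CUBIC))
E
```

```text
pos [0.4909 0.0035 0.109 ] rot [-1.57   0.     1.591] slide [ 0.      0.1015 -0.0004] norm 0.101
spin -0.12
slide after spin [ 0.      0.1015 -0.0004]
```

View pics/s11.png

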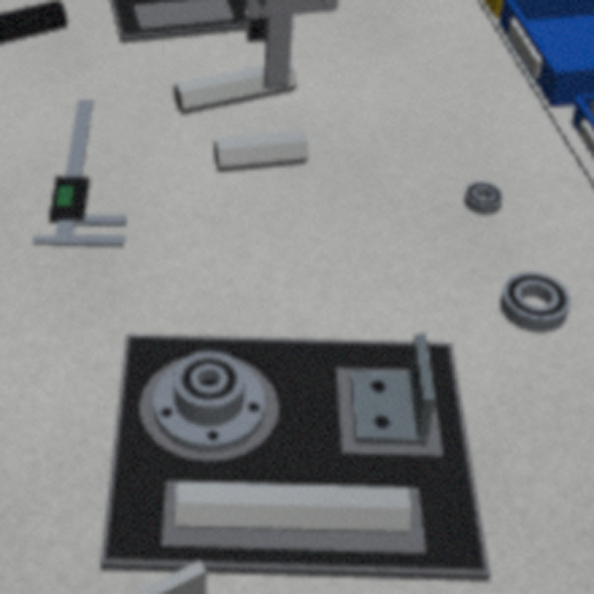

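All three parts of the large kit are seated. Now the short bar.

Emit:
step_arm(plan=[{"grip":-0.4,"slide":[0,0.028,0],"spin":0},{"grip":-0.4,"slide":[0,0.028,0],"spin":0},{"grip":-0.4,"slide":[0,0.022,0],"spin":0},{"grip":-0.4,"slide":[0,0.013,0],"spin":0},{"grip":-0.4,"slide":[0,0.007,0],"spin":0},{"grip":-0.4,"slide":[0,0.003,0],"spin":0},{"grip":-0.4,"slide":[0,0,0],"spin":0},{"grip":-0.4,"slide":[0,0,0],"spin":0},{"grip":0.7,"slide":[0,0,0],"spin":0},{"grip":0.7,"slide":[0,0,0],"spin":0},{"grip":0.7,"slide":[0,0,0],"spin":0},{"grip":0.7,"slide":[0,0,0],"spin":0},{"grip":0.7,"slide":[0,0,0],"spin":0},{"grip":0.7,"slide":[0,0,0],"spin":0},{"grip":0.7,"slide":[0,0,0],"spin":0}], force=25)

```text
time_s: 29.08
ee_pos: [0.4912, 0.0038, 0.0088]
eef_rot: [-1.571, -0.0, 1.593]
force: [-0.4, 1.1, 1.5]
grip_width: 0.0296
```

Emit:
step_arm(plan=[{"grip":0.7,"slide":[0,-0.004,0],"spin":0},{"grip":0.7,"slide":[0,-0.01,0],"spin":0},{"grip":0.7,"slide":[0,-0.016,0],"spin":0},{"grip":0.7,"slide":[0,-0.025,0],"spin":0},{"grip":0.7,"slide":[0,-0.02,0],"spin":0},{"grip":0.7,"slide":[0,0,0],"spin":0},{"grip":0.7,"slide":[0,0,0],"spin":0}])

```text
time_s: 29.67
ee_pos: [0.4916, 0.0037, 0.0847]
eef_rot: [-1.573, 0.0, 1.593]
force: [-0.1, -0.0, -1.5]
grip_width: 0.0295
```

```bash
python3 go.py .4567 .2562 .08 1.613;  python3 - <<'E'
from h import *
s=cams.camera("side"); cv2.imwrite("pics/s12.png",cv2.resize(s[100:260,240:440],None,fx=3,fy=3,interpolation=cv2.INTER_CUBIC))
E
```

```text
pos [0.4916 0.0037 0.0847] rot [-1.573  0.     1.593] slide [0.2532 0.0047 0.0292] norm 0.255
spin -1.14
slide after spin [0.2538 0.0047 0.0242]
```

View pics/s12.png

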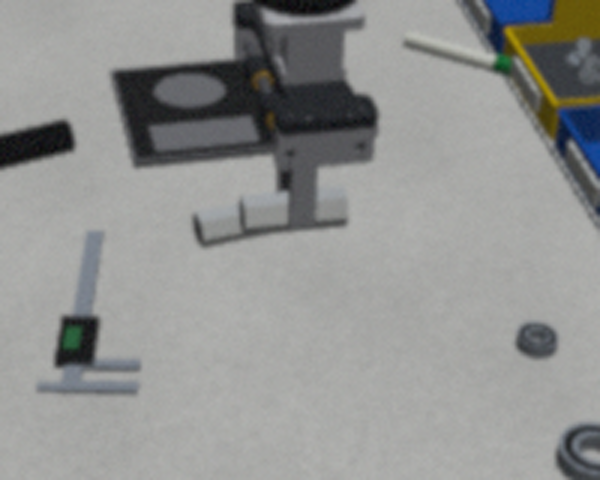

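Emit:
step_arm(plan=[{"grip":0.7,"slide":[0,0,0],"spin":-1.14},{"grip":0.7,"slide":[0.015,0,0.0014],"spin":0},{"grip":0.7,"slide":[0.03,0,0.0028],"spin":0},{"grip":0.7,"slide":[0.035,0,0.0034],"spin":0},{"grip":0.7,"slide":[0.035,0,0.0034],"spin":0},{"grip":0.7,"slide":[0.035,0,0.0034],"spin":0},{"grip":0.7,"slide":[0.035,0,0.0034],"spin":0},{"grip":0.7,"slide":[0.03,0,0.0028],"spin":0},{"grip":0.7,"slide":[0.025,0,0.0024],"spin":0},{"grip":0.7,"slide":[0.0138,0,0.0012],"spin":0},{"grip":0.7,"slide":[0,0,0],"spin":0},{"grip":0.7,"slide":[0,0,0],"spin":0},{"grip":0.7,"slide":[0,0,0],"spin":0}])

```text
time_s: 30.8
ee_pos: [0.4561, 0.2555, 0.083]
eef_rot: [-1.57, 0.001, 1.613]
force: [0.4, -0.4, -1.1]
grip_width: 0.03
```

```bash
python3 go.py .4567 .2565 .0118 1.613
```

```text
pos [0.4561 0.2555 0.083 ] rot [-1.570e+00  1.000e-03  1.613e+00] slide [ 0.001   0.0712 -0.0006] norm 0.071
spin 0.0
slide after spin [ 0.001   0.0712 -0.0006]
```

Emit:
step_arm(plan=[{"grip":0.7,"slide":[0.0005,0.016,-0.0005],"spin":0},{"grip":0.7,"slide":[0,0.02,0],"spin":0},{"grip":0.7,"slide":[0,0.012,0],"spin":0},{"grip":0.7,"slide":[0,0.008,0],"spin":0},{"grip":0.7,"slide":[0,0.005,0],"spin":0},{"grip":0.7,"slide":[0,0.003,0],"spin":0},{"grip":0.7,"slide":[0,0.0015,0],"spin":0},{"grip":0.7,"slide":[0,0.001,0],"spin":0},{"grip":0.7,"slide":[0,0,0],"spin":0},{"grip":0.7,"slide":[0,0,0],"spin":0},{"grip":0.7,"slide":[0,0,0],"spin":0}])

```text
time_s: 31.72
ee_pos: [0.4569, 0.2569, 0.0175]
eef_rot: [-1.571, -0.0, 1.613]
force: [-0.3, 0.0, -0.8]
grip_width: 0.0297
```

```bash
python3 go.py .4567 .2565 .0118 1.613;  python3 - <<'E'
from h import *
s=cams.camera("side"); cv2.imwrite("pics/s13.png",cv2.resize(s[90:190,240:370],None,fx=5,fy=5,interpolation=cv2.INTER_CUBIC))
E
```

```text
pos [0.4569 0.2569 0.0175] rot [-1.571 -0.     1.613] slide [-0.0004  0.0057  0.0003] norm 0.006
spin 0.0
slide after spin [-0.0004  0.0057  0.0003]
```

View pics/s13.png

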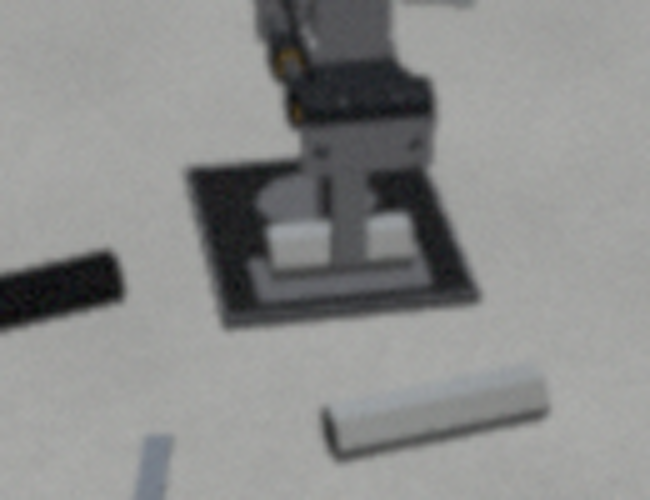

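Well placed within parallax. Now the final lowering.

Emit:
step_arm(plan=[{"grip":0.7,"slide":[0,0.002,0],"spin":0},{"grip":0.7,"slide":[0,0.0015,0],"spin":0},{"grip":0.7,"slide":[0,0.0006,0],"spin":0},{"grip":0.7,"slide":[0,0,0],"spin":0},{"grip":0.7,"slide":[0,0,0],"spin":0}])

```text
time_s: 32.18
ee_pos: [0.4567, 0.2568, 0.013]
eef_rot: [-1.571, 0.0, 1.613]
force: [0.8, 0.4, -1.2]
grip_width: 0.0297
```

Emit:
step_arm(plan=[{"grip":0.7,"slide":[0,0.0006,0],"spin":0},{"grip":0.7,"slide":[0,0.0006,0],"spin":0},{"grip":0.7,"slide":[0,0,0],"spin":0}])

```text
time_s: 32.43
ee_pos: [0.4568, 0.2568, 0.0118]
eef_rot: [-1.571, -0.0, 1.613]
force: [-0.0, 0.3, -1.5]
grip_width: 0.0292
```

Emit:
step_arm(plan=[{"grip":0.7,"slide":[0,0.0005,0],"spin":0},{"grip":0.7,"slide":[0,0.0003,0],"spin":0},{"grip":0.7,"slide":[0,0,0],"spin":0}])

```text
time_s: 32.68
ee_pos: [0.4569, 0.2569, 0.0117]
eef_rot: [-1.571, -0.0, 1.613]
force: [-3.8, -2.4, 8.6]
grip_width: 0.0298
```

Contact at the expected height. Release, rise, then on to the larger bearing with no turn.

Emit:
step_arm(plan=[{"grip":-0.1,"slide":[0,0,0],"spin":0},{"grip":-0.1,"slide":[0,0,0],"spin":0},{"grip":-0.1,"slide":[0,0,0],"spin":0},{"grip":-0.1,"slide":[0,0,0],"spin":0},{"grip":-0.1,"slide":[0,0,0],"spin":0},{"grip":-0.1,"slide":[0,-0.01,0],"spin":0},{"grip":-0.1,"slide":[0,-0.025,0],"spin":0},{"grip":-0.1,"slide":[0,-0.035,0],"spin":0},{"grip":-0.4,"slide":[0,-0.025,0],"spin":0},{"grip":-0.4,"slide":[0,0,0],"spin":0},{"grip":-0.4,"slide":[0,0,0],"spin":0}])

```text
time_s: 33.6
ee_pos: [0.4573, 0.2571, 0.1077]
eef_rot: [-1.574, -0.001, 1.613]
force: [-0.0, -0.6, -0.4]
grip_width: 0.0653
```

```bash
python3 go.py .6697 -.2070 .1;  python3 - <<'E'
from h import *
i=np.load("top.npy")
# ring: dark mask at top face z=.015 
for z,thr in((.015,75),(.0075,105)):
    box=(366,110,392,135); c=crop(i,*box).mean(2); m=(c<thr).astype(np.uint8)*255
    k=max(cv2.findContours(m,cv2.RETR_EXTERNAL,cv2.CHAIN_APPROX_NONE)[0],key=cv2.contourArea)
    P=np.array([ray("top",back(p[0],*box[:2]),z)[:2] for p in k],np.float32)*1000
    print(z,cv2.fitEllipse(P),cv2.minEnclosingCircle(P))
s=np.load("side.npy"); box=(420,235,456,267); c=crop(s,*box).mean(2); m=(c<115).astype(np.uint8)*255
k=max(cv2.findContours(m,cv2.RETR_EXTERNAL,cv2.CHAIN_APPROX_NONE)[0],key=cv2.contourArea)
P=np.array([ray("side",back(p[0],*box[:2]),.0075)[:2] for p in k],np.float32)*1000
print("side",cv2.fitEllipse(P))
E
```

```text
pos [0.4573 0.2571 0.1077] rot [-1.574e+00 -1.000e-03  1.613e+00] slide [-0.4726  0.0077 -0.1927] norm 0.51
0.015 ((666.3143310546875, -205.20193481445312), (45.218040466308594, 51.15548324584961), 60.288143157958984) ((666.1024169921875, -205.09364318847656), 25.610933303833008)
0.0075 ((667.9909057617188, -206.35076904296875), (51.45582962036133, 56.9750862121582), 59.79555892944336) ((667.9758911132812, -206.68682861328125), 28.479093551635742)
side ((668.3689575195312, -205.89651489257812), (51.49586486816406, 65.3640365600586), 148.94769287109375)
```

Emit:
step_arm(plan=[{"grip":-0.4,"slide":[-0.0314,0,-0.0127],"spin":0},{"grip":-0.4,"slide":[-0.0314,0,-0.0127],"spin":0},{"grip":-0.4,"slide":[-0.0314,0,-0.0127],"spin":0},{"grip":-0.4,"slide":[-0.0314,0,-0.0127],"spin":0},{"grip":-0.4,"slide":[-0.0314,0,-0.0127],"spin":0},{"grip":-0.4,"slide":[-0.0314,0,-0.0127],"spin":0},{"grip":-0.4,"slide":[-0.0314,0,-0.0127],"spin":0},{"grip":-0.4,"slide":[-0.0314,0,-0.0127],"spin":0},{"grip":-0.4,"slide":[-0.0314,0,-0.0127],"spin":0},{"grip":-0.4,"slide":[-0.0314,0,-0.0127],"spin":0},{"grip":-0.4,"slide":[-0.0314,0,-0.0127],"spin":0},{"grip":-0.4,"slide":[-0.0314,0,-0.0127],"spin":0},{"grip":-0.4,"slide":[-0.0314,0,-0.0127],"spin":0},{"grip":-0.4,"slide":[-0.0314,0,-0.0127],"spin":0},{"grip":-0.4,"slide":[-0.0314,0,-0.0127],"spin":0},{"grip":-0.4,"slide":[0,0,0],"spin":0},{"grip":-0.4,"slide":[0,0,0],"spin":0},{"grip":-0.4,"slide":[0,0,0],"spin":0}])

```text
time_s: 35.1
ee_pos: [0.6663, -0.2052, 0.1047]
eef_rot: [-1.569, -0.001, 1.613]
force: [0.4, 0.9, -0.3]
grip_width: 0.0658
```

```bash
python3 go.py .668 -.206 .0065;  python3 - <<'E'
from h import *
s=cams.camera("side"); cv2.imwrite("pics/s14.png",cv2.resize(s[180:300,370:500],None,fx=5,fy=5,interpolation=cv2.INTER_CUBIC))
s=cams.camera("top"); cv2.imwrite("pics/t14.png",cv2.resize(s[140:240,170:280],None,fx=5,fy=5,interpolation=cv2.INTER_CUBIC))
E
```

```text
pos [ 0.6663 -0.2052  0.1047] rot [-1.569e+00 -1.000e-03  1.613e+00] slide [-0.0009  0.0982 -0.0017] norm 0.098
```

View pics/s14.png

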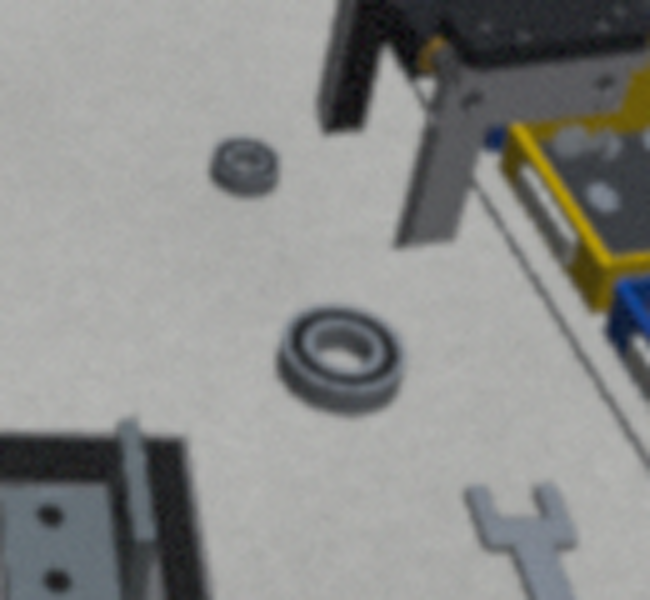

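View pics/t14.png

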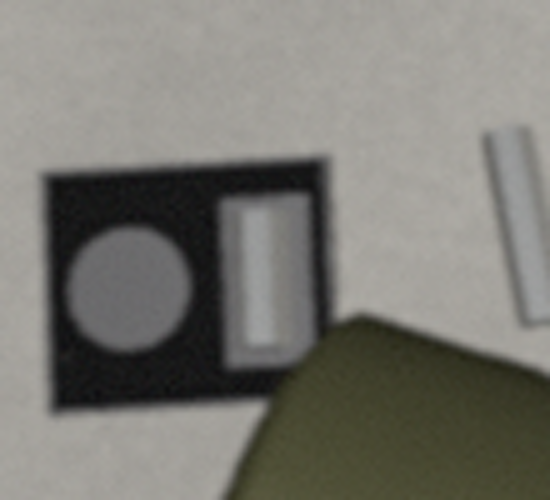

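The short bar is in its recess, and the wrench is clear of the grasp. Descend to just above the ring and check.

Emit:
step_arm(plan=[{"grip":-0.4,"slide":[-0.0005,0.025,-0.001],"spin":0},{"grip":-0.4,"slide":[0,0.028,0],"spin":0},{"grip":-0.4,"slide":[0,0.016,0],"spin":0},{"grip":-0.4,"slide":[0,0.008,0],"spin":0},{"grip":-0.4,"slide":[0,0,0],"spin":0},{"grip":-0.4,"slide":[0,0,0],"spin":0},{"grip":-0.4,"slide":[0,0,0],"spin":0}])

```text
time_s: 35.78
ee_pos: [0.6687, -0.2061, 0.0309]
eef_rot: [-1.573, 0.001, 1.613]
force: [0.3, 0.1, 0.2]
grip_width: 0.0656
```

```bash
python3 go.py .668 -.206 .0065;  python3 - <<'E'
from h import *
s=cams.camera("side"); cv2.imwrite("pics/s15.png",cv2.resize(s[190:290,380:490],None,fx=6,fy=6,interpolation=cv2.INTER_CUBIC))
E
```

```text
pos [ 0.6687 -0.2061  0.0309] rot [-1.573e+00  1.000e-03  1.613e+00] slide [0.0002 0.0244 0.0007] norm 0.024
```

View pics/s15.png

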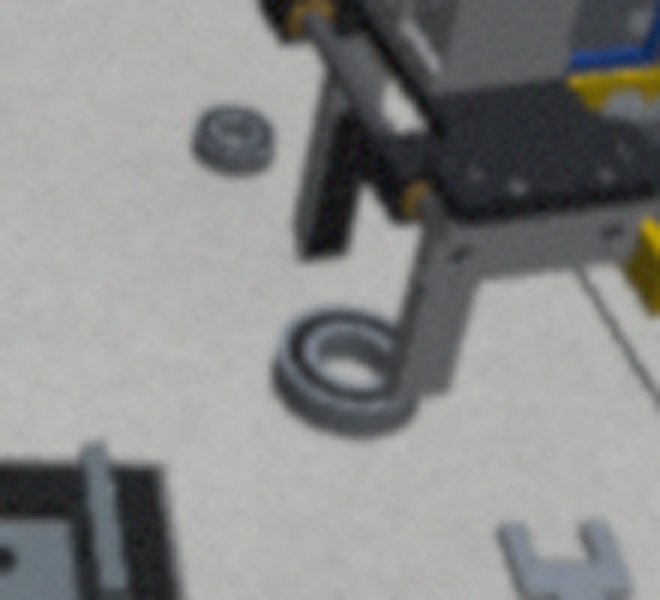

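Run:
```python
from h import *
f=lambda P:(proj("side",P)-[380,190])*6
print("ring exp",f([.668,-.206,.0075]),"top ring",f([.668,-.206,.015]))
x,y,z=.6687,-.2061,.0309; a=np.array([np.cos(1.613),np.sin(1.613)]);b=np.array([-a[1],a[0]])
for o in(-.0453,-.0328,.0328,.0453): print(o,[f([x+o*a[0]+w*b[0],y+o*a[1]+w*b[1],z]).round(0) for w in(-.008,.008)])
```

```text
ring exp [344.61055271 369.77329856] top ring [348.32077525 354.69162663]
-0.0453 [array([436., 413.]), array([391., 420.])]
-0.0328 [array([420., 386.]), array([376., 393.])]
0.0328 [array([342., 255.]), array([300., 261.])]
0.0453 [array([328., 232.]), array([286., 238.])]
```

Predicted and observed pixels agree for the ring and for the far finger. Descend and grip.

Emit:
step_arm(plan=[{"grip":-0.4,"slide":[0,0.008,0.0005],"spin":0},{"grip":-0.4,"slide":[0,0.007,0],"spin":0},{"grip":-0.4,"slide":[0,0.004,0],"spin":0},{"grip":-0.4,"slide":[0,0.002,0],"spin":0},{"grip":-0.4,"slide":[0,0.001,0],"spin":0},{"grip":-0.4,"slide":[0,0,0],"spin":0},{"grip":-0.4,"slide":[0,0,0],"spin":0}])

```text
time_s: 36.42
ee_pos: [0.6675, -0.2063, 0.0072]
eef_rot: [-1.571, 0.0, 1.613]
force: [0.3, 0.3, 0.5]
grip_width: 0.0661
```

```bash
python3 go.py .668 -.206 .0065
```

```text
pos [ 0.6675 -0.2063  0.0072] rot [-1.571  0.     1.613] slide [ 0.0003  0.0007 -0.0005] norm 0.001
```

Emit:
step_arm(plan=[{"grip":0.3,"slide":[0,0.0005,0],"spin":0},{"grip":0.3,"slide":[0,0,0],"spin":0},{"grip":0.3,"slide":[0,0,0],"spin":0},{"grip":0.3,"slide":[0,0,0],"spin":0},{"grip":0.3,"slide":[0,0,0],"spin":0},{"grip":0.3,"slide":[0,0,0],"spin":0}], force=25)

```text
time_s: 36.92
ee_pos: [0.6675, -0.2063, 0.0067]
eef_rot: [-1.571, 0.0, 1.613]
force: [-0.0, 0.4, 0.2]
grip_width: 0.0512
```

Emit:
step_arm(plan=[{"grip":0.3,"slide":[0,-0.003,0],"spin":0},{"grip":0.3,"slide":[0,-0.008,0],"spin":0},{"grip":0.3,"slide":[0,-0.015,0],"spin":0},{"grip":0.3,"slide":[0,-0.025,0],"spin":0},{"grip":0.3,"slide":[0,-0.025,0],"spin":0},{"grip":0.3,"slide":[0,0,0],"spin":0},{"grip":0.3,"slide":[0,0,0],"spin":0}])

```text
time_s: 37.5
ee_pos: [0.6682, -0.2066, 0.0851]
eef_rot: [-1.574, 0.001, 1.613]
force: [-1.0, -0.3, -2.0]
grip_width: 0.051
```

```bash
python3 go.py .4532 .3377 .08;  python3 - <<'E'
from h import *
s=cams.camera("side"); cv2.imwrite("pics/s16.png",cv2.resize(s[150:290,370:500],None,fx=4,fy=4,interpolation=cv2.INTER_CUBIC))
E
```

```text
pos [ 0.6682 -0.2066  0.0851] rot [-1.574e+00  1.000e-03  1.613e+00] slide [0.5528 0.0051 0.192 ] norm 0.585
```

View pics/s16.png

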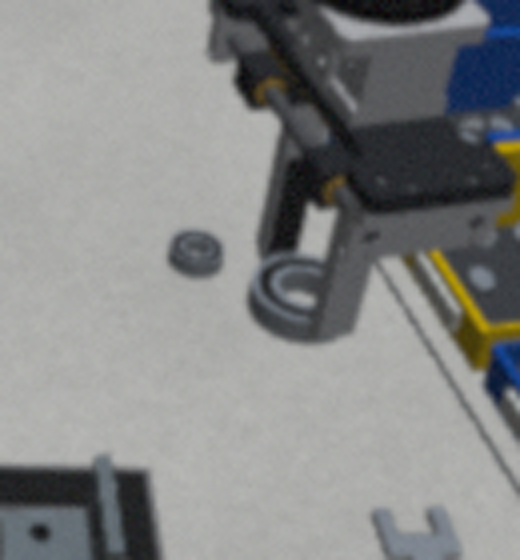

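Emit:
step_arm(plan=[{"grip":0.3,"slide":[0.012,0,0.0042],"spin":0},{"grip":0.3,"slide":[0.024,0,0.0083],"spin":0},{"grip":0.3,"slide":[0.033,0,0.0115],"spin":0},{"grip":0.3,"slide":[0.034,0,0.0118],"spin":0},{"grip":0.3,"slide":[0.034,0,0.0118],"spin":0},{"grip":0.3,"slide":[0.034,0,0.0118],"spin":0},{"grip":0.3,"slide":[0.034,0,0.0118],"spin":0},{"grip":0.3,"slide":[0.034,0,0.0118],"spin":0},{"grip":0.3,"slide":[0.034,0,0.0118],"spin":0},{"grip":0.3,"slide":[0.034,0,0.0118],"spin":0},{"grip":0.3,"slide":[0.034,0,0.0118],"spin":0},{"grip":0.3,"slide":[0.034,0,0.0118],"spin":0},{"grip":0.3,"slide":[0.034,0,0.0118],"spin":0},{"grip":0.3,"slide":[0.034,0,0.0118],"spin":0},{"grip":0.3,"slide":[0.033,0,0.0115],"spin":0},{"grip":0.3,"slide":[0.033,0,0.0115],"spin":0},{"grip":0.3,"slide":[0.024,0,0.0083],"spin":0},{"grip":0.3,"slide":[0.02,0,0.0069],"spin":0},{"grip":0.3,"slide":[0,0,0],"spin":0},{"grip":0.3,"slide":[0,0,0],"spin":0}])

```text
time_s: 39.22
ee_pos: [0.4514, 0.3384, 0.0815]
eef_rot: [-1.569, 0.001, 1.615]
force: [-0.7, 0.6, -1.6]
grip_width: 0.0511
```

```bash
python3 go.py .4533 .3378 .0097
```

```text
pos [0.4514 0.3384 0.0815] rot [-1.569e+00  1.000e-03  1.615e+00] slide [-0.0007  0.0718 -0.0018] norm 0.072
```

Emit:
step_arm(plan=[{"grip":0.3,"slide":[0,0.016,-0.001],"spin":0},{"grip":0.3,"slide":[0,0.02,0],"spin":0},{"grip":0.3,"slide":[0,0.013,0],"spin":0},{"grip":0.3,"slide":[0,0.008,0],"spin":0},{"grip":0.3,"slide":[0,0.004,0],"spin":0},{"grip":0.3,"slide":[0,0.001,0],"spin":0},{"grip":0.3,"slide":[0,0,0],"spin":0},{"grip":0.3,"slide":[0,0,0],"spin":0},{"grip":0.3,"slide":[0,0,0],"spin":0}])

```text
time_s: 39.97
ee_pos: [0.4537, 0.3384, 0.0213]
eef_rot: [-1.572, -0.001, 1.613]
force: [1.2, 0.2, -1.6]
grip_width: 0.0514
```

```bash
python3 go.py .4533 .3378 .0097
python3 - <<'E'
from h import *
s=cams.camera("side"); cv2.imwrite("pics/s17.png",cv2.resize(s[70:170,240:370],None,fx=6,fy=6,interpolation=cv2.INTER_CUBIC))
E
```

```text
pos [0.4537 0.3384 0.0213] rot [-1.572e+00 -1.000e-03  1.613e+00] slide [-0.0006  0.0116  0.0004] norm 0.012
```

View pics/s17.png

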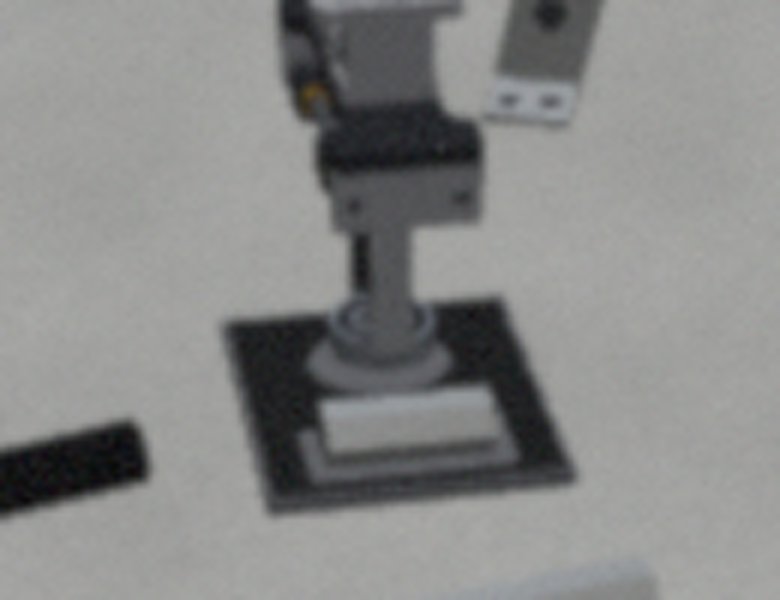

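Centred over the round recess. Lower gently.

Emit:
step_arm(plan=[{"grip":0.3,"slide":[0,0.004,0],"spin":0},{"grip":0.3,"slide":[0,0.003,0],"spin":0},{"grip":0.3,"slide":[0,0.002,0],"spin":0},{"grip":0.3,"slide":[0,0.0005,0],"spin":0},{"grip":0.3,"slide":[0,0,0],"spin":0},{"grip":0.3,"slide":[0,0,0],"spin":0}])

```text
time_s: 40.52
ee_pos: [0.4533, 0.3382, 0.011]
eef_rot: [-1.571, 0.0, 1.613]
force: [0.5, 0.3, -1.9]
grip_width: 0.0512
```

Emit:
step_arm(plan=[{"grip":0.3,"slide":[0,0.0006,0],"spin":0},{"grip":0.3,"slide":[0,0.0005,0],"spin":0},{"grip":0.3,"slide":[0,0,0],"spin":0}])

```text
time_s: 40.77
ee_pos: [0.4533, 0.3382, 0.0099]
eef_rot: [-1.571, 0.0, 1.613]
force: [0.7, -0.2, -1.5]
grip_width: 0.0513
```

Emit:
step_arm(plan=[{"grip":0.3,"slide":[0,0.0004,0],"spin":0},{"grip":0.3,"slide":[0,0,0],"spin":0},{"grip":0.3,"slide":[0,0,0],"spin":0}])

```text
time_s: 41.02
ee_pos: [0.4534, 0.3382, 0.0096]
eef_rot: [-1.571, -0.0, 1.613]
force: [-0.2, -0.1, -0.1]
grip_width: 0.0507
```

Emit:
step_arm(plan=[{"grip":0.3,"slide":[0,0.0003,0],"spin":0},{"grip":0.3,"slide":[0,0,0],"spin":0}])

```text
time_s: 41.18
ee_pos: [0.4534, 0.3383, 0.0096]
eef_rot: [-1.571, -0.0, 1.613]
force: [-2.3, -1.2, 4.9]
grip_width: 0.0511
```

Emit:
step_arm(plan=[{"grip":-0.4,"slide":[0,0,0],"spin":0},{"grip":-0.4,"slide":[0,0,0],"spin":0},{"grip":-0.4,"slide":[0,0,0],"spin":0},{"grip":-0.4,"slide":[0,0,0],"spin":0},{"grip":-0.4,"slide":[0,-0.008,0],"spin":0},{"grip":-0.4,"slide":[0,-0.02,0],"spin":0},{"grip":-0.4,"slide":[0,-0.035,0],"spin":0},{"grip":-0.4,"slide":[0,-0.035,0],"spin":0},{"grip":-0.4,"slide":[0,-0.035,0],"spin":0},{"grip":-0.4,"slide":[0.02,0,0.03],"spin":0},{"grip":-0.4,"slide":[0.02,0,0.03],"spin":0},{"grip":-0.4,"slide":[0.02,0,0.03],"spin":0},{"grip":-0.4,"slide":[0.02,0,0.03],"spin":0},{"grip":-0.4,"slide":[0.02,0,0.03],"spin":0},{"grip":-0.4,"slide":[0.02,0,0.03],"spin":0},{"grip":-0.4,"slide":[0.02,0,0.03],"spin":0},{"grip":-0.4,"slide":[0,0,0],"spin":0},{"grip":-0.4,"slide":[0,0,0],"spin":0}])

```text
time_s: 42.68
ee_pos: [0.2365, 0.4699, 0.1428]
eef_rot: [-1.571, -0.0, 1.616]
force: [0.0, 0.1, 0.1]
grip_width: 0.0659
```

Run:
```python
from h import *
s=cams.camera("side"); cv2.imwrite("pics/s18.png",cv2.resize(s[70:370,230:470],None,fx=2,fy=2,interpolation=cv2.INTER_CUBIC))
t=cams.camera("top"); cv2.imwrite("pics/top18.png",t); cv2.imwrite("pics/t18.png",cv2.resize(t[100:260,165:465],None,fx=2.6,fy=2.6,interpolation=cv2.INTER_CUBIC))
```

```text
(no output)
```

View pics/s18.png

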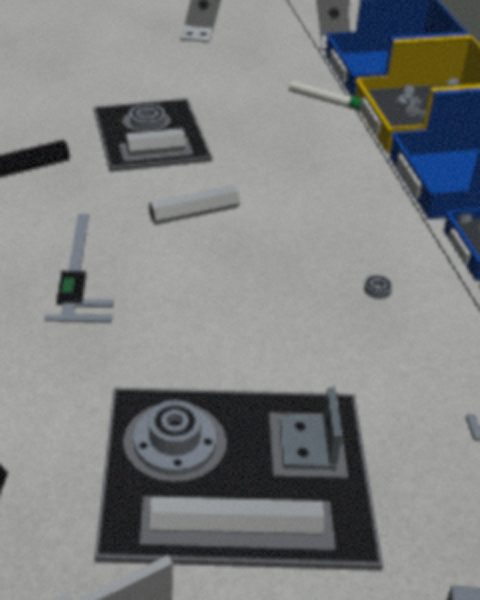

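View pics/t18.png

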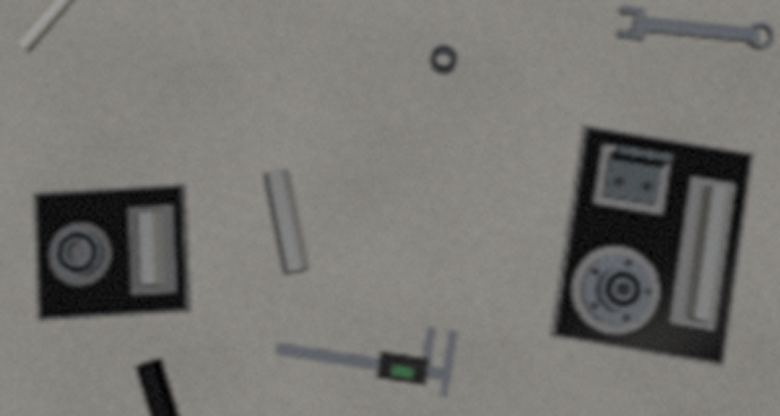

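Both views show all five parts in their recesses. The middle bar is still at top-view pixel (274,185) and the small bearing at (336,123). The arm is clear, so I'm handing in.

```bash
python3 -c "
from station import hand_in,get_obs
import numpy as np
o=get_obs();print(o['time_s'],np.round(o['joint_vel'],3),o['force']);print(hand_in())"
```

```text
42.7833 [-0.02   0.002  0.002  0.001 -0.001 -0.001] [0.38861108 0.88680988 0.54587454]
the job is handed in; nothing more can be done
None
```

Both kits are made up and handed in at about 43 s of the 115 s allowed. I placed the parts in the order you listed them: flange bearing, long bar and foot bracket in the large tray, then short bar and larger ball bearing in the small tray.

- **Seating:** Each part was lowered the last millimetre or so in steps of under 1 mm. Each touched down 3 mm above its picking height, which is the recess floor, with about 5–9 N of contact force.
- **Final pictures:** The top and side views show all five parts inside their recesses with free margin all round. The middle bar and small bearing are where they were, and the arm stood clear of everything.
- **Disagreements:** The two cameras differed by up to 4 mm on the small tray's recesses, and I used the top view there. My side-view mask for the bars and bearings failed at first because it filled the whole crop. I refitted it only for the large bearing, so the bars' grip points come from the top view alone. The gripper read about 1 mm under nominal on the bars, bearing and boss, but every part stayed level and none slipped.

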